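Load the tray sealer with the old cheese wheels from the back of the stand

ROBOT

A 6-joint arm with a two-finger parallel gripper is mounted at the origin on the work surface. World frame = base frame: x ahead of the robot, y to its left, z up, the work surface at z = 0. Lengths are in mm, angles in rad, forces in N, time in s.
With the tool pointing down it reaches from about 275 to 750 mm from the base axis. Payload 10.2 kg.
Tool frame: the origin (TCP) lies at the very end of the fingers, on their centre line; the grasp point (between the pads) lies 19 mm behind it; z points along the fingers, y is the line along which they close (so a half turn about z gives the same grasp; the last joint's range is limited). The gripper opens to 85 mm and grips with 20 to 120 N. Pads are 22 mm wide; open, the fingers measure 114 mm over their backs; the gripper's body (76 mm by 85 mm) begins 54 mm behind the grasp point. The pads swing forward as they close: fully open they stand 13 mm farther back than shut.
Start: joints at [1.001, 0.313, 1.498, -0, 1.331, -0.223], TCP at [178.455, 493.746, 231.294] pointing down, gripper open.
Joint ranges: [-2.94, 2.94], [-0.97, 2.17], [0.19, 2.56], [-1.23, 4.37], [0.02, 3.11], [-2.88, 2.88]. Speed limits (rad/s): [2.39, 2.39, 3.01, 3.14, 3.14, 3.14].

INTERFACE

Orientations are given as a unit quaternion [w, x, y, z].
In Python, from rig import * gives the robot as it stands. The module is installed in compiled form; this text tells all that it offers.
- The arm moves only by the shell command python3 -m crank 'ROWS' [FORCE]. ROWS is JSON, a list that holds one entry, the list of rows, each a list of 7 numbers: the shift along the tool's x, y, z in units of 25 mm (1.0 is 25 mm), then the turn, a rotation vector about the tool's x, y, z in units of 8 degrees (1.0 is 8 degrees), then the finger opening in mm, from 0 to 85.4. A call has exactly 8 rows; each row shifts and turns the commanded pose from where the row before left it, along the tool's axes as they then stand; what a row does not reach is not made up. A row lasts 1/10 s, in which the tool goes at most 50 mm and 8.59 degrees, less where a joint would pass 70% of its speed; a pose out of reach is approached as far as the arm can. A call is refused whole if a number of a shift passes 1 or a number of a turn 1, either way. A call with a gripper value outside its range is refused whole. The fingers move at their own pace and stop on an object; FORCE is the grip in N (left out, the last holds). Time passes only in rows, so rows that do not move let the fingers close, or fill a call up. It gives the time, the measured TCP pose, the force, the opening and the grip force at its end, in the units of the state.
- sense(): the state, without advancing time (a new reading comes with each control period).
- capture(name): name is "scene" or "top"; returns the picture (480x640x3 uint8, blue, green, red); there is no depth.
- camera_model(name): a dict with "fx", "fy", "cx", "cy" (pixels), "world_from_camera" (4x4, takes a point from camera to world coordinates). Camera axes: x right, y up, looking along -z (the intrinsics and any distortion apply to the point x, -y, -z); pixel columns grow to the right and rows downward; lengths in mm; the calibration is good to about 2 mm. A picture is of the moment at which its call begins. camera_model takes no time and is no camera call.
- finish_job(): hands the job in; it is judged then, once.
The state is a dict: "time_s": time; "joints": joint angles; "dq": joint speeds; "tau": joint torques, N m; "eef_pos": TCP position; "ee_rot": TCP orientation; "force": force on the tool from outside, world axes, zero at the start; "wrist_torque": the same for the moment, N m; "grip_width": opening from 0.0 (shut) to 1.0 (fully open); "grip_force": force on a finger pad.
Only numpy, scipy, OpenCV 4.12 (cv2) and the standard library are available. Lean on these libraries where they do the work, as an engineer would, in place of code of your own. Each camera call takes 0.05 s, during which the arm holds its last target. There are 200 camera calls.

TASK

Set the tray plate flush on the two pins of the sealer's open drawer and turn its lock clockwise until it clicks over, then take all the small old wheels from behind the tall truckles on the stand and lay each flat in a tray of its own on the plate. Finally all the truckles must stand upright on the stand's board in the back row, one in each lane between the guides, so that the front is free for the next batch. Leave everything else on the bench where it is.

Things in the scene. Friction and masses are not known exactly. Their poses are not given: they have to be found in the camera images.
- stand: Fixed low stand. Board: top 45 mm above the bench, x -80 to 108, y -152 to 152 mm; behind it an edge 8 mm high. Origin on the bench; +x from the robot to the back, +y left. Truckles stand at x = -11, y = -104, 0, 104; behind them in the back row, x = 50, wheels, almost touching. Back row: wire guides, 36 mm high, x 14 to 104, on both sides of each lane leave it 74 mm wide.
- sealer: Fixed tray sealer. Its drawer stands open: a flat bed, x -170 to 120, y -102 to 102 mm, top 60 mm above the bench, with two upright pins at x = -75 and 75, y = 0: 10 mm thick, 11 mm tall, the upper 5 mm tapering to 4 mm. Origin on the bench below the middle between the pins; +x away from the robot, +y left. The housing, 270 mm tall, begins at y = -150.
- seat (a point): Middle between the two pins, on top of the sealer's bed (60 mm above the bench); axes as the sealer's. The seated plate's origin lies here, the plate's x along this x, either way round.
- plate: Tray plate, about 0.55 kg, 190 (x) x 180 (y) x 8 mm, with four white trays on top and two 13 mm through-holes at x = -75 and 75, y = 0. Origin: centre of its underside. Starts flat on the bench. A black bridge handle stands in the middle, see handle. On the pin tips it lies 11 mm high; it drops flush when both holes meet the pins (play 1.5 mm).
- handle (a point): Middle of the plate's handle bar, 45 mm above the plate's underside: 46 mm along x, 12 mm thick in y, 20 mm tall, open below (27 mm above the plate); pinch it across y. Axes as the plate's.
- lock (a joint): Angle of the plate lock, rad: 0 open, 1.3 locked, growing clockwise seen from above. A sprung detent resists with up to 0.15 N m, most near 0.3; past 0.7 it snaps on to about 1.25 by itself. At 0 its steel tongue, 40 mm long, points to the sealer's +y, clear of the plate; at 1.3 it lies 2 mm above the seated plate's front edge.
- lock_grip (a point): On the lock's upright axis, in front of the plate (sealer x = -122 mm, y = 0), 42 mm above the bed, at the height to grip: a black bar 44 mm long, 12 mm thick, from 23 to 49 mm above the bed. The bar and the tongue lie along this point's y, the bar's thin direction is its x.
- tray1 (a point): Centre of the inner floor of a tray at x = -42, y = -49 mm on the plate, 11 mm above its underside. The tray is 68 mm square inside, its 3 mm walls rise 9 mm above this floor.
- tray2 (a point): Centre of the inner floor of a tray at x = -42, y = 49 mm on the plate, 11 mm above its underside. The tray is 68 mm square inside, its 3 mm walls rise 9 mm above this floor.
- tray3 (a point): Centre of the inner floor of a tray at x = 42, y = -49 mm on the plate, 11 mm above its underside. The tray is 68 mm square inside, its 3 mm walls rise 9 mm above this floor.
- tray4 (a point): Centre of the inner floor of a tray at x = 42, y = 49 mm on the plate, 11 mm above its underside. The tray is 68 mm square inside, its 3 mm walls rise 9 mm above this floor.
- wheel1: Small old cheese wheel, yellow rind, 50 mm across, 36 mm tall, about 80 g; origin: centre of its underside. Starts in the back row of the stand behind a truckle (two or three such wheels, in any of the lanes).
- wheel2: Small old cheese wheel, yellow rind, 50 mm across, 36 mm tall, about 80 g; origin: centre of its underside. Starts in the back row of the stand behind a truckle (two or three such wheels, in any of the lanes).
- wheel3: Small old cheese wheel, yellow rind, 50 mm across, 36 mm tall, about 80 g; origin: centre of its underside. Starts in the back row of the stand behind a truckle (two or three such wheels, in any of the lanes).
- truckle1: Tall young truckle cheese, yellow rind, upright cylinder 64 mm across, 110 mm tall, about 0.36 kg; origin: centre of its underside. Starts in the front row of the stand.
- truckle2: Tall young truckle cheese, yellow rind, upright cylinder 64 mm across, 110 mm tall, about 0.36 kg; origin: centre of its underside. Starts in the front row of the stand.
- truckle3: Tall young truckle cheese, yellow rind, upright cylinder 64 mm across, 110 mm tall, about 0.36 kg; origin: centre of its underside. Starts in the front row of the stand.
- jar: Bystander, not part of the job: screw-top coating jar, 68 mm across, 85 mm tall. Origin: on its axis, on the bench.
- roll: Bystander, not part of the job: roll of paper labels on its end, 84 mm across, 50 mm tall. Origin: on its axis, on the bench.
- mould: Bystander, not part of the job: empty white cheese mould (cup), 90 mm across the rim, 80 mm tall. Origin: on its axis, on the bench.
- brush: Bystander, not part of the job: rind brush, 200 mm long, lying on the bench near the robot, handle along its x. Origin: under its middle.

How it is judged (in metres and radians):
On the way, in this order (a step that is already met when the one before it is completed fails the run):
1. the tray plate lies flush on the bed with both pins in its holes (horizontal distance between plate and seat below 0.004 m and angle between the x axis of plate and the x axis of seat, either way round below 0.06 rad and z of plate in the frame of seat between -0.003 and 0.003 m), for 0.2 s.
2. the lock has clicked over with the plate seated (all of step 1 and value of joint lock above 1.15 rad), for 0.2 s.
3. every wheel lies in a tray of the plate (((x of wheel1 in the frame of tray1 between -0.012 and 0.012 m and y of wheel1 in the frame of tray1 between -0.012 and 0.012 m and z of wheel1 in the frame of tray1 below 0.006 m) or (x of wheel1 in the frame of tray2 between -0.012 and 0.012 m and y of wheel1 in the frame of tray2 between -0.012 and 0.012 m and z of wheel1 in the frame of tray2 below 0.006 m) or (x of wheel1 in the frame of tray3 between -0.012 and 0.012 m and y of wheel1 in the frame of tray3 between -0.012 and 0.012 m and z of wheel1 in the frame of tray3 below 0.006 m) or (x of wheel1 in the frame of tray4 between -0.012 and 0.012 m and y of wheel1 in the frame of tray4 between -0.012 and 0.012 m and z of wheel1 in the frame of tray4 below 0.006 m)) and angle between each of wheel1, wheel2, wheel3's own z axis and vertical below 0.12 rad and ((x of wheel2 in the frame of tray1 between -0.012 and 0.012 m and y of wheel2 in the frame of tray1 between -0.012 and 0.012 m and z of wheel2 in the frame of tray1 below 0.006 m) or (x of wheel2 in the frame of tray2 between -0.012 and 0.012 m and y of wheel2 in the frame of tray2 between -0.012 and 0.012 m and z of wheel2 in the frame of tray2 below 0.006 m) or (x of wheel2 in the frame of tray3 between -0.012 and 0.012 m and y of wheel2 in the frame of tray3 between -0.012 and 0.012 m and z of wheel2 in the frame of tray3 below 0.006 m) or (x of wheel2 in the frame of tray4 between -0.012 and 0.012 m and y of wheel2 in the frame of tray4 between -0.012 and 0.012 m and z of wheel2 in the frame of tray4 below 0.006 m)) and ((x of wheel3 in the frame of tray1 between -0.012 and 0.012 m and y of wheel3 in the frame of tray1 between -0.012 and 0.012 m and z of wheel3 in the frame of tray1 below 0.006 m) or (x of wheel3 in the frame of tray2 between -0.012 and 0.012 m and y of wheel3 in the frame of tray2 between -0.012 and 0.012 m and z of wheel3 in the frame of tray2 below 0.006 m) or (x of wheel3 in the frame of tray3 between -0.012 and 0.012 m and y of wheel3 in the frame of tray3 between -0.012 and 0.012 m and z of wheel3 in the frame of tray3 below 0.006 m) or (x of wheel3 in the frame of tray4 between -0.012 and 0.012 m and y of wheel3 in the frame of tray4 between -0.012 and 0.012 m and z of wheel3 in the frame of tray4 below 0.006 m))), for 0.2 s.
At the end, for the whole second after the job is handed in: Plate flush on the bed (4 mm sideways, 3 mm in height), lock above 1.15 rad, each wheel flat on a tray's floor (12 mm of its centre in x and y), all truckles upright, still, on the board in the guides, centres 30 to 95 mm behind the stand's origin (all of step 2 and all of step 3 and linear speed of each of wheel1, wheel2, wheel3, truckle1, truckle2, truckle3 below 0.03 m/s and x of truckle1 in the frame of stand between 0.03 and 0.095 m and y of truckle1 in the frame of stand between -0.135 and 0.135 m and z of truckle1 in the frame of stand between 0.039 and 0.051 m and angle between each of truckle1, truckle2, truckle3's own z axis and vertical below 0.12 rad and x of truckle2 in the frame of stand between 0.03 and 0.095 m and y of truckle2 in the frame of stand between -0.135 and 0.135 m and z of truckle2 in the frame of stand between 0.039 and 0.051 m and x of truckle3 in the frame of stand between 0.03 and 0.095 m and y of truckle3 in the frame of stand between -0.135 and 0.135 m and z of truckle3 in the frame of stand between 0.039 and 0.051 m); the robot touches nothing.
It fails at once if a bystander is shifted by more than 40 mm (distance of any of jar, roll, mould, brush from where it was at the start of the episode above 0.04 m).
Of wheel1, wheel2, wheel3 only 2 to 3 are there at a start; the rules pass over those that are not, and their reading is None.
At some moment in a run one of wheel1, wheel2, wheel3, plate may be knocked a few centimetres aside while the robot is not near it.
It also fails if it takes over 210 s, if anything falls off the work surface, if the arm or the gripper's body presses on something with over 40 N, if the wrist force passes 120 N, or if a joint passes its speed limit or range.

## Working session

There is one attempt and no reset: what is moved stays moved. The work goes in short steps, Python scripts to look and compute and a shell command to move; the robot and the scene stay as the last step left them, time stands still between calls to the robot, and variables do not carry over. Pictures are saved under pics/ and viewed, at most 14 in all, crops included, and the job is handed in when it is done.

```bash
mkdir -p pics
python3 - <<'E'
from rig import *
import cv2
for n in("scene","top"):
    cv2.imwrite(f"pics/{n}0.png",capture(n)); print(n,{k:(v if not hasattr(v,'tolist') else v.tolist()) for k,v in camera_model(n).items()})
print(sense())
E
```

```text
scene {'fx': 543.1056818432397, 'fy': 543.1056818432397, 'cx': 313.37343856377004, 'cy': 227.39150427914325, 'world_from_camera': [[-0.8245480603634416, -0.2853669283206045, 0.48855522960229275, 1193.813913672714], [0.565554138377503, -0.4407317646556996, 0.6970681660982325, 958.2304396678583], [0.0164016070848594, 0.851070636224947, 0.5247949689552082, 784.6754637118581], [0.0, 0.0, 0.0, 1.0]]}
top {'fx': 592.5614698199507, 'fy': 592.5614698199507, 'cx': 317.45916863183885, 'cy': 235.84403796134293, 'world_from_camera': [[-0.02787348236159151, 0.9943000492198748, -0.10291006317359233, 462.65242682654184], [-0.9995467440069535, -0.028895026182039263, -0.008448905670968785, 46.83839624697076], [-0.011374336294294586, 0.10262791814751959, 0.9946547817663023, 1284.9341997055114], [0.0, 0.0, 0.0, 1.0]]}
{'time_s': 0.1, 'joints': array([ 1.00057470e+00,  3.13404618e-01,  1.49836751e+00,  1.10578039e-05,
        1.33102165e+00, -2.23366080e-01]), 'dq': array([-0.00124759, -0.00225764, -0.00166568, -0.00090822, -0.00032711,
       -0.0004927 ]), 'tau': array([ 3.48146474e-03, -4.12902761e+01, -2.60139191e+01, -1.68798911e-04,
        3.08570030e-03, -1.77106227e-05]), 'eef_pos': array([178.3307092 , 493.5328211 , 230.78449214]), 'ee_rot': array([-2.37048500e-04,  1.72560976e-01,  9.84998654e-01, -5.51827389e-04]), 'force': array([-0.24356262,  0.03649184, -0.7837127 ]), 'wrist_torque': array([0.01622771, 0.01387971, 0.01011104]), 'grip_force': 0.0, 'grip_width': 1.0018138500395177}
```

View pics/scene0.png

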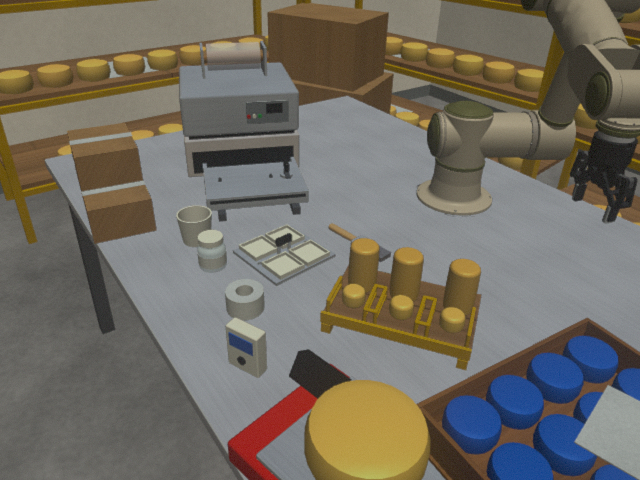

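View pics/top0.png

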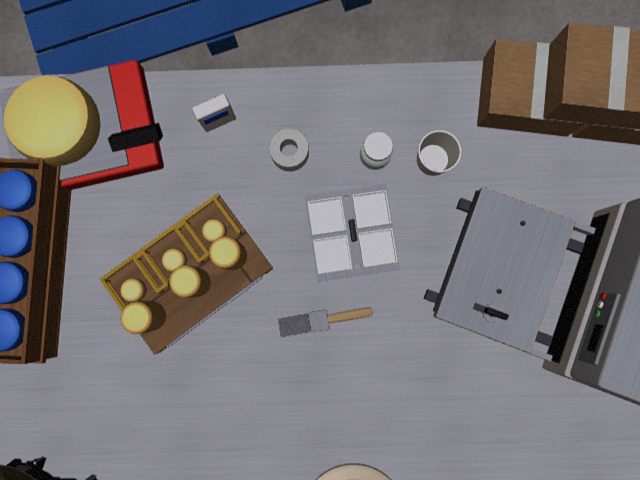

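The scene view shows all three lanes with a wheel behind each truckle. In the top view the truckle tops are near (136,317), (185,281), (224,252), the plate at (352,232), the pins at (522,223) and (499,291), and the lock at (493,313). Next I'll enlarge the top view and measure.

```bash
cat > h.py <<'E'
import numpy as np, cv2
from rig import *
def ray(cam,u,v,z):
    m=camera_model(cam);T=np.array(m["world_from_camera"])
    d=T[:3,:3]@np.array([(u-m["cx"])/m["fx"],-(v-m["cy"])/m["fy"],-1]);o=T[:3,3]
    return (o+d*(z-o[2])/d[2])
def proj(cam,p):
    m=camera_model(cam);T=np.array(m["world_from_camera"])
    q=T[:3,:3].T@(np.array(p,float)-T[:3,3])
    return np.array([m["cx"]+m["fx"]*q[0]/-q[2],m["cy"]-m["fy"]*q[1]/-q[2]])
def yellow(im):
    h=cv2.cvtColor(im,cv2.COLOR_BGR2HSV)
    return cv2.inRange(h,(18,90,150),(32,255,255))
def yaw():
    w,x,y,z=sense()["ee_rot"]; # tool x axis direction in world
    return np.arctan2(2*(x*y+w*z),1-2*(y*y+z*z))
def go(x,y,z,psi=None):
    """offset to target in tool axes (25mm units), and turn about tool z (8deg units), psi=tool-x heading (mod pi)"""
    from scipy.spatial.transform import Rotation as R
    s=sense();w,a,b,c=s["ee_rot"];M=R.from_quat([a,b,c,w])
    d=M.inv().apply(np.array([x,y,z])-s["eef_pos"])/25
    dp=0 if psi is None else (psi-yaw()+np.pi/2)%np.pi-np.pi/2
    print("tool shift",d.round(3),"turn z units",round(-np.degrees(dp)/8,3),"tilt",M.apply([0,0,1]).round(4),"yaw",round(np.degrees(yaw()),2),"j6",s["joints"][5].round(2))
E
python3 - <<'E'
from h import *
im=cv2.imread("pics/top0.png")
m=yellow(im);m[:190]=0;m[:, :90]=0;m[:,290:]=0
cv2.imwrite("pics/m.png",m)
n,l,s,c=cv2.connectedComponentsWithStats(m)
for i in range(1,n):
    if s[i][4]>60: print(s[i],c[i].round(1))
for i in range(1,n):
    if s[i][4]>1000 or 1: pass
h=cv2.cvtColor(im,cv2.COLOR_BGR2HSV)
w=cv2.inRange(h,(0,0,190),(180,60,255));w[:170]=0;w[300:]=0;w[:,:290]=0;w[:,410:]=0
n,l,s,c=cv2.connectedComponentsWithStats(w)
for i in range(1,n):
    if s[i][4]>200: print("tray",s[i],c[i].round(1),cv2.minAreaRect(np.argwhere(l==i)[:,::-1].astype(np.float32)),ray("top",*c[i],15).round(1))
a=cv2.resize(im[175:375,425:625],(600,600),interpolation=cv2.INTER_CUBIC)
cv2.imwrite("pics/sealer.png",a)
a=cv2.resize(im[180:360,95:335],(800,600),interpolation=cv2.INTER_CUBIC)
cv2.imwrite("pics/stand.png",a)
E
```

```text
[202 220  37  47 835] [221.5 247.3]
[162 249  37  47 823] [181.7 276.8]
[121 279  21  22 159] [130.9 289.8]
[121 303  29  30 677] [135.1 317.3]
tray [353 193  36  35 888] [370.2 210.3] ((370.4609069824219, 209.40586853027344), (31.695411682128906, 31.547069549560547), 81.46923065185547) [646.3 -57.9  15. ]
tray [308 200  37  35 906] [326.  216.8] ((326.51470947265625, 216.09780883789062), (31.398733139038086, 33.42605209350586), 81.46923065185547) [634.9  38.   15. ]
tray [359 231  36  35 912] [376.5 248.3] ((376.56640625, 247.68206787109375), (32.38818359375, 31.779953002929688), 81.25383758544922) [563.4 -68.3  15. ]
tray [314 238  37  35 923] [331.7 255. ] ((332.3599548339844, 254.5199737548828), (31.961227416992188, 33.65828323364258), 81.8698959350586) [551.7  28.3  15. ]
```

View pics/sealer.png

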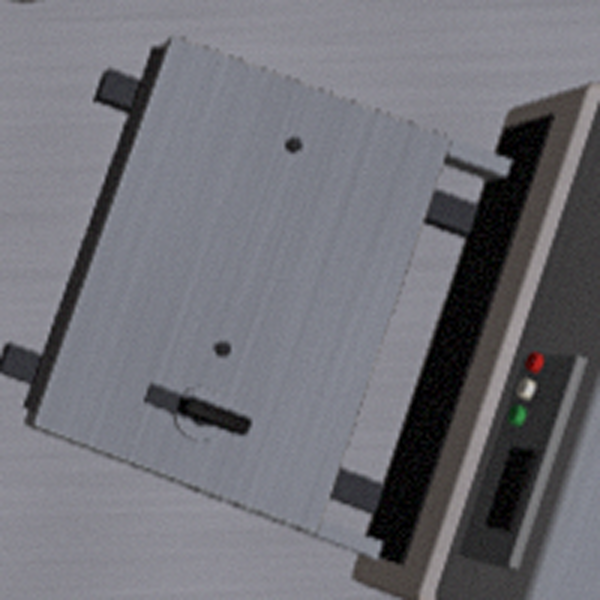

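View pics/stand.png

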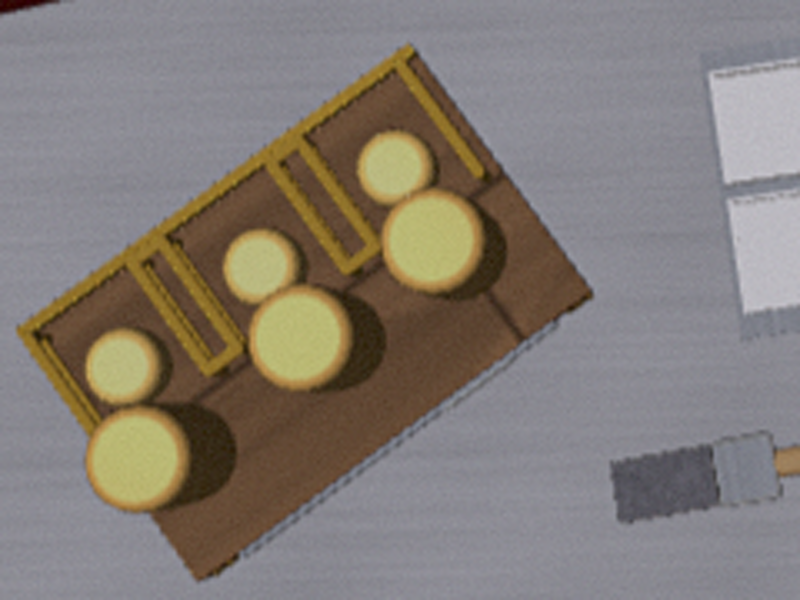

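The sealer crop shows the pins at px (522.5,223.2) and (498.9,291.2), with the lock bar at (497,313.5). The stand crop shows the truckle tops at (136.1,317.4), (185,281.1), (224.9,252.3) and the wheel tops at (131.6,289.8), (173,259.5), (213.5,230.4).

Run:
```python
from h import *
deg=np.degrees
P=[ray("top",u,v,71)[:2] for u,v in[(498.9,291.2),(522.5,223.2)]]
seat=(P[0]+P[1])/2;d=P[1]-P[0];th=np.arctan2(d[1],d[0]);print("pins",P,np.linalg.norm(d),"seat",seat.round(1),deg(th))
ex=d/np.linalg.norm(d);lg=seat-122*ex;print("lock",lg,ray("top",497,313.5,109))
T=[ray("top",*p,155)[:2] for p in[(136.1,317.4),(185,281.1),(224.9,252.3)]]
W=[ray("top",*p,81)[:2] for p in[(131.6,289.8),(173,259.5),(213.5,230.4)]]
print("T",T);print("W",W)
for a,b in zip(T,W): print(np.linalg.norm(b-a),deg(np.arctan2(*(b-a)[::-1])))
d=T[0]-T[2];print("y axis",deg(np.arctan2(*d[::-1])),np.linalg.norm(d))
print("stand corners",ray("top",272.6,268.5,45),ray("top",155,353.4,45))
tr=np.array([ray("top",*p,15)[:2] for p in[(370.4,209.9),(326.2,216.5),(376.5,248),(332,254.8)]])
c=tr.mean(0);print("plate",c,[deg(np.arctan2(*(tr[i]-tr[j])[::-1])) for i,j in((0,2),(1,3),(0,1),(2,3))],[np.linalg.norm(tr[i]-tr[j]) for i,j in((0,2),(1,3),(0,1),(2,3))])
im=cv2.imread("pics/top0.png")
g=cv2.inRange(cv2.cvtColor(im,cv2.COLOR_BGR2HSV),(0,0,0),(180,255,70));g[:215]=0;g[247:]=0;g[:,:340]=0;g[:,365:]=0
p=np.argwhere(g)[:,::-1].astype(np.float32);print(cv2.minAreaRect(p),ray("top",*p.mean(0),53))
for n,(u,v,z) in dict(jar=(377,148,85),roll=(289,149,50),mould=(439,152,80)).items(): print(n,ray("top",u,v,z).round())
```

```text
pins [array([ 464.446913  , -308.41919273]), array([ 602.12740009, -364.99663997])] 148.8520206834076 seat [ 533.3 -336.7] -22.33937521796031
lock [ 420.44341181 -290.33670465] [ 420.98855866 -291.00703551  109.        ]
T [array([434.09504722, 404.65339244]), array([500.17114173, 311.35896754]), array([553.03932925, 234.51127566])]
W [array([488.06400134, 437.45658564]), array([547.28171668, 353.00146435]), array([604.61054849, 269.65933361])]
63.1561358355279 31.29190313839438
62.87689410693641 41.47446235732492
62.40974789197062 34.27615372142009
y axis 124.95692872984873 207.595958841469
stand corners [524.9617847  153.17270378  45.        ] [356.40988501 400.01232725  45.        ]
plate [599.74212493 -15.41137782] [np.float64(6.888003794248095), np.float64(6.853007741486953), np.float64(-83.11967206364753), np.float64(-82.93876751566289)] [np.float64(83.56867050824948), np.float64(83.87396183032988), np.float64(96.6370535043012), np.float64(96.68872445946978)]
((352.4248352050781, 230.0115509033203), (21.896236419677734, 5.854201793670654), 81.25383758544922) [599.88724652 -16.09418623  53.        ]
jar [766. -71.  85.]
roll [778. 113.  50.]
mould [ 754. -199.   80.]
```

```bash
python3 -m crank '[[[0,0,0,0,0,-0.845,85],[0,0,0,0,0,-0.845,85],[0,0,0,0,0,-0.845,85],[0,0,0,0,0,-0.845,85],[-0.62,-0.97,0,0,0,0,85],[-0.62,-0.97,0,0,0,0,85],[-0.62,-0.97,0,0,0,0,85],[-0.62,-0.97,0,0,0,0,85]]]' 
python3 -m crank '[[[-0.62,-0.97,0,0,0,0,85],[-0.62,-0.97,0,0,0,0,85],[-0.62,-0.97,0,0,0,0,85],[-0.62,-0.97,0,0,0,0,85],[-0.62,-0.97,0,0,0,0,85],[-0.62,-0.97,0,0,0,0,85],[-0.62,-0.97,0,0,0,0,85],[-0.62,-0.97,0,0,0,0,85]]]'
python3 -m crank '[[[-0.62,-0.97,0,0,0,0,85],[-0.62,-0.97,0,0,0,0,85],[-0.62,-0.97,0,0,0,0,85],[-0.62,-0.97,0,0,0,0,85],[-0.62,-0.97,0,0,0,0,85],[-0.62,-0.97,0.5,0,0,0,85],[-0.62,-0.97,0.5,0,0,0,85],[-0.62,-0.97,0.5,0,0,0,85]]]'
python3 -m crank '[[[-0.62,-0.97,0.5,0,0,0,85],[-0.62,-0.97,0.5,0,0,0,85],[-0.62,-0.97,0.5,0,0,0,85],[0,0,0.5,0,0,0,85],[0,0,0.5,0,0,0,85],[0,0,0.5,0,0,0,85],[0,0,0,0,0,0,85],[0,0,0,0,0,0,85]]]'
python3 -c "
from h import *
go(599.8,-15.8,28,np.radians(6.9))"
```

```text
time_s: 0.9
eef_pos: [252.5, 404.2, 231.0]
ee_rot: [-0.0, -0.063, 0.998, -0.0]
force: [-0.0, -1.4, -0.2]
grip_width: 0.999
grip_force: 0.0
time_s: 1.7
eef_pos: [399.8, 227.2, 231.1]
ee_rot: [-0.0, -0.063, 0.998, -0.0]
force: [-0.7, 0.8, 0.7]
grip_width: 0.999
grip_force: 0.0
time_s: 2.5
eef_pos: [547.1, 50.2, 193.0]
ee_rot: [-0.0, -0.062, 0.998, 0.0]
force: [0.3, 0.2, -0.5]
grip_width: 0.998
grip_force: 0.0
time_s: 3.3
eef_pos: [601.7, -14.6, 119.1]
ee_rot: [0.0, -0.063, 0.998, -0.0]
force: [0.0, 0.3, -0.2]
grip_width: 0.995
grip_force: 0.0
tool shift [ 0.081 -0.039  3.644] turn z units 0.039 tilt [ 2.e-04 -0.e+00 -1.e+00] yaw -172.78 j6 -1.92
```

```bash
python3 -m crank '[[[0.08,-0.04,0.6,0,0,0.04,85],[0,0,0.6,0,0,0,85],[0,0,0.6,0,0,0,85],[0,0,0.6,0,0,0,85],[0,0,0.6,0,0,0,85],[0,0,0.6,0,0,0,85],[0,0,0,0,0,0,85],[0,0,0,0,0,0,0]]]' 60
python3 -m crank '[[[0,0,0,0,0,0,0],[0,0,0,0,0,0,0],[0,0,0,0,0,0,0],[0,0,0,0,0,0,0],[0,0,0,0,0,0,0],[0,0,0,0,0,0,0],[0,0,0,0,0,0,0],[0,0,0,0,0,0,0]]]' 60
python3 -m crank '[[[0,0,-0.5,0,0,0,0],[0,0,-0.5,0,0,0,0],[0,0,-0.7,0,0,0,0],[0,0,-0.7,0,0,0,0],[0,0,-1,0,0,0,0],[0,0,-1,0,0,0,0],[0,0,-1,0,0,0,0],[0,0,-1,0,0,0,0]]]' 60
python3 -c "
from h import *
cv2.imwrite('pics/t1.png',capture('top'))
go(533.3,-336.7,160,np.radians(-22.34))"
```

```text
time_s: 4.1
eef_pos: [600.1, -16.4, 29.0]
ee_rot: [0.0, -0.06, 0.998, -0.0]
force: [1.0, -0.4, -0.1]
grip_width: 0.853
grip_force: 0.0
time_s: 4.9
eef_pos: [600.2, -16.5, 29.3]
ee_rot: [0.0, -0.06, 0.998, -0.0]
force: [-1.2, 0.2, 4.2]
grip_width: 0.129
grip_force: 59.9
time_s: 5.7
eef_pos: [599.4, -16.2, 190.1]
ee_rot: [-0.0, -0.06, 0.998, 0.0]
force: [0.5, -0.6, -6.8]
grip_width: 0.131
grip_force: 58.9
tool shift [  4.23  -12.39    1.393] turn z units 3.65 tilt [ 0.0065 -0.0014 -1.    ] yaw -173.14 j6 -1.91
```

View pics/t1.png

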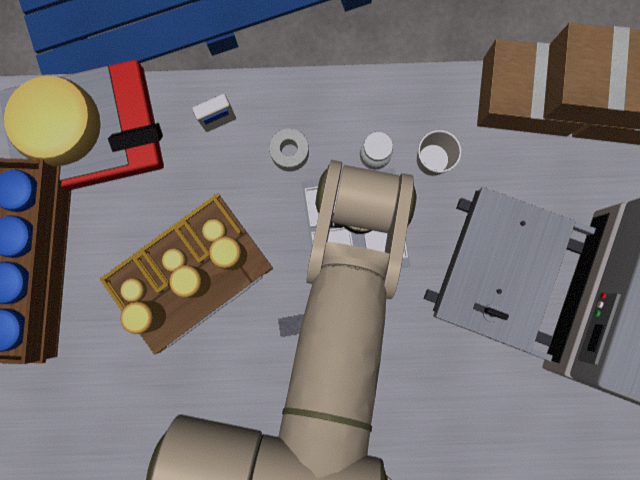

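```bash
python3 -m crank '[[[0.33,-0.95,0,0,0,0,0],[0.33,-0.95,0,0,0,0,0],[0.33,-0.95,0,0,0,0,0],[0.33,-0.95,0,0,0,0,0],[0.33,-0.95,0,0,0,0,0],[0.33,-0.95,0,0,0,0,0],[0.33,-0.95,0,0,0,0,0],[0.33,-0.95,0,0,0,0,0]]]' 60
python3 -m crank '[[[0.33,-0.95,0,0,0,0,0],[0.33,-0.95,0,0,0,0,0],[0.33,-0.95,0,0,0,0,0],[0.33,-0.95,0,0,0,0,0],[0.33,-0.95,0,0,0,0.9,0],[0,0,0,0,0,0.9,0],[0,0,0,0,0,0.9,0],[0,0,0,0,0,0.95,0]]]' 60
python3 -m crank '[[[0,0,0.25,0,0,0,0],[0,0,0.5,0,0,0,0],[0,0,0.5,0,0,0,0],[0,0,0,0,0,0,0],[0,0,0,0,0,0,0],[0,0,0,0,0,0,0],[0,0,0,0,0,0,0],[0,0,0,0,0,0,0]]]' 60
python3 -c "
from h import *
cv2.imwrite('pics/t2.png',capture('top'));cv2.imwrite('pics/s2.png',capture('scene'));print(sense()['eef_pos'])
cv2.imwrite('pics/s2c.png',cv2.resize(cv2.imread('pics/s2.png')[60:260,150:350],(600,600)))
go(533.6,-337.3,104,np.radians(-22.34))"
```

```text
time_s: 6.55
eef_pos: [556.4, -213.6, 188.2]
ee_rot: [-0.0, -0.06, 0.998, 0.0]
force: [0.5, -0.1, -6.2]
grip_width: 0.129
grip_force: 59.1
time_s: 7.35
eef_pos: [529.8, -335.6, 188.0]
ee_rot: [-0.001, 0.197, 0.98, 0.0]
force: [1.1, -0.8, -7.9]
grip_width: 0.127
grip_force: 59.4
time_s: 8.15
eef_pos: [530.4, -335.8, 157.9]
ee_rot: [0.0, 0.194, 0.981, -0.0]
force: [-0.1, -0.1, -6.1]
grip_width: 0.128
grip_force: 59.3
[ 530.32137335 -335.76762625  157.77151658]
tool shift [-0.144 -0.007  2.151] turn z units -0.0 tilt [ 3.e-04 -2.e-04 -1.e+00] yaw 157.66 j6 -1.93
```

View pics/s2c.png

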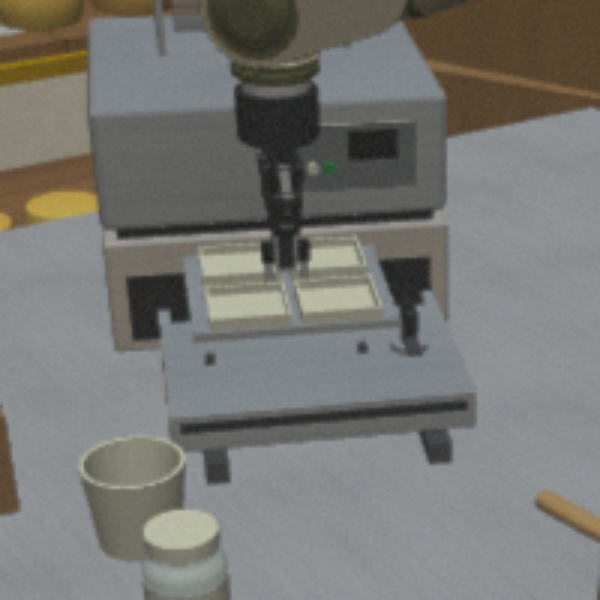

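```bash
python3 -m crank '[[[-0.144,-0.007,0.3,0,0,0,0],[0,0,0.4,0,0,0,0],[0,0,0.4,0,0,0,0],[0,0,0.4,0,0,0,0],[0,0,0.3,0,0,0,0],[0,0,0.2,0,0,0,0],[0,0,0,0,0,0,0],[0,0,0,0,0,0,0]]]' 60
python3 -m crank '[[[0,0,0.1,0,0,0,0],[0,0,0.1,0,0,0,0],[0,0,0.1,0,0,0,0],[0,0,0.1,0,0,0,0],[0,0,0.1,0,0,0,0],[0,0,0,0,0,0,0],[0,0,0,0,0,0,0],[0,0,0,0,0,0,0]]]' 60
python3 -c "
from h import *
s=sense();print(s['force'],s['wrist_torque'],s['eef_pos']);go(533.6,-337.3,89,np.radians(-22.34))"
```

```text
time_s: 9.05
eef_pos: [533.7, -337.4, 107.8]
ee_rot: [0.0, 0.194, 0.981, -0.0]
force: [0.3, -0.4, -6.6]
grip_width: 0.121
grip_force: 59.4
time_s: 9.85
eef_pos: [533.5, -337.8, 95.1]
ee_rot: [0.0, 0.194, 0.981, -0.001]
force: [-1.0, -5.3, -7.0]
grip_width: 0.128
grip_force: 59.4
[-0.98969504 -5.32371024 -6.9500708 ] [-1.06764728  0.10878256 -0.03790723] [ 533.48007913 -337.82879851   95.09455637]
tool shift [0.004 0.022 0.244] turn z units -0.003 tilt [ 2.0e-04 -1.1e-03 -1.0e+00] yaw 157.64 j6 -1.93
```

```bash
python3 -m crank '[[[0,-0.05,0.05,0,0,0,0],[0,0,0.05,0,0,0,0],[0,0,0.05,0,0,0,0],[0,0,0.05,0,0,0,0],[0,0,0.05,0,0,0,0],[0,0,0.02,0,0,0,0],[0,0,0,0,0,0,0],[0,0,0,0,0,0,0]]]' 60
python3 -c "
from h import *
s=sense();print(s['force'],s['wrist_torque'],s['eef_pos'])"
```

```text
time_s: 10.65
eef_pos: [533.1, -338.5, 89.3]
ee_rot: [0.0, 0.194, 0.981, -0.0]
force: [-4.8, 0.6, 5.4]
grip_width: 0.128
grip_force: 61.2
[-4.80019857  0.63414866  5.35989844] [ 0.1290986   0.67537228 -0.11400547] [ 533.12117777 -338.46989258   89.28303769]
```

```bash
python3 -m crank '[[[0,0,0,0,0,0,45],[0,0,0,0,0,0,45],[0,0,0,0,0,0,45],[0,0,-0.2,0,0,0,45],[0,0,-0.5,0,0,0,45],[0,0,-0.8,0,0,0,45],[0,0,-0.8,0,0,0,45],[0,0,-0.7,0,0,0,45]]]'
python3 -c "
from h import *
im=capture('top');h=cv2.cvtColor(im,cv2.COLOR_BGR2HSV);cv2.imwrite('pics/t3.png',im);print(sense()['eef_pos'])"
python3 -m crank '[[[0.9,0,0,0,0,0,45],[0.9,0,0,0,0,0,45],[0.9,0,0,0,0,0,45],[0.9,0,0,0,0,0,45],[0.9,0,0,0,0,0,45],[0.37,0,0,0,0,0.9,45],[0,0,0,0,0,0.9,45],[0,0,0,0,0,0.9,45]]]'
python3 -m crank '[[[0,0,0,0,0,0.95,45],[0,0,0,0,0,0.95,45],[0,0,0,0,0,0.95,45],[0,0,0,0,0,0.95,45],[0,0,0,0,0,0.95,45],[0,0,0,0,0,0.95,45],[0,0,0,0,0,0.95,45],[0,0,0,0,0,0.95,45]]]'
python3 -m crank '[[[0,0,0,0,0,0.95,45],[0,0,0,0,0,0,45],[0,0,0,0,0,0,45],[0,0,0,0,0,0,45],[0,0,0,0,0,0,45],[0,0,0,0,0,0,45],[0,0,0,0,0,0,45],[0,0,0,0,0,0,45]]]'
python3 -c "
from h import *
cv2.imwrite('pics/s3.png',cv2.resize(capture('scene')[60:260,150:350],(600,600)))
go(420.3,-291.6,85,np.radians(67.66))"
```

```text
time_s: 11.45
eef_pos: [533.3, -338.6, 165.6]
ee_rot: [0.001, 0.194, 0.981, -0.0]
force: [-0.6, -0.5, -0.2]
grip_width: 0.528
grip_force: 0.0
[ 534.11156493 -339.32025585  168.6180323 ]
time_s: 12.3
eef_pos: [420.3, -292.1, 163.9]
ee_rot: [0.0, 0.377, 0.926, -0.0]
force: [0.2, -0.4, 0.1]
grip_width: 0.527
grip_force: 0.0
time_s: 13.1
eef_pos: [420.5, -292.2, 163.7]
ee_rot: [0.0, 0.794, 0.608, 0.0]
force: [0.6, 0.3, -0.9]
grip_width: 0.527
grip_force: 0.0
time_s: 13.9
eef_pos: [420.5, -292.1, 163.3]
ee_rot: [0.0, 0.831, 0.557, 0.0]
force: [-0.1, -0.3, 0.0]
grip_width: 0.529
grip_force: 0.0
tool shift [ 0.017 -0.013  3.132] turn z units 0.001 tilt [-0. -0. -1.] yaw 67.67 j6 -0.45
```

View pics/s3.png

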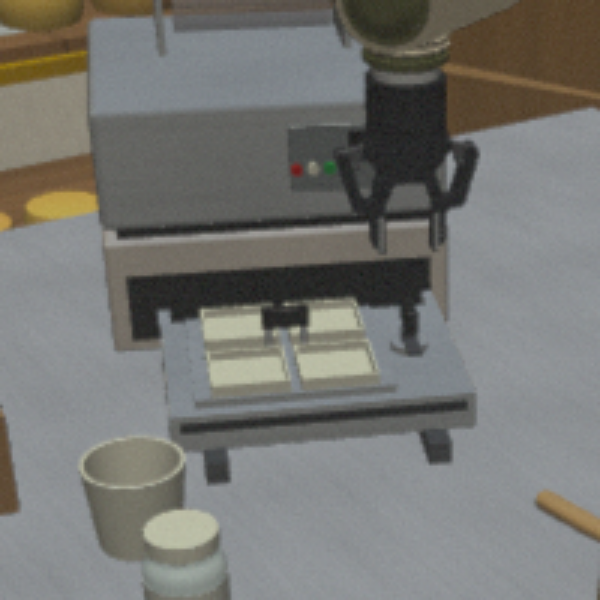

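The plate lies flush on the bed and the gripper is above the lock. Now the grip and the turn.

```bash
python3 -m crank '[[[0,0,0.7,0,0,0,45],[0,0,0.7,0,0,0,45],[0,0,0.7,0,0,0,45],[0,0,0.6,0,0,0,45],[0,0,0.4,0,0,0,45],[0,0,0,0,0,0,45],[0,0,0,0,0,0,0],[0,0,0,0,0,0,0]]]' 60
python3 -m crank '[[[0,0,0,0,0,0,0],[0,0,0,0,0,0,0],[0,0,0,0,0,0,0],[0,0,0,0,0,0,0],[0,0,0,0,0,0.5,0],[0,0,0,0,0,0.9,0],[0,0,0,0,0,0.9,0],[0,0,0,0,0,0.9,0]]]' 60
python3 -m crank '[[[0,0,0,0,0,0.9,0],[0,0,0,0,0,0.9,0],[0,0,0,0,0,0.9,0],[0,0,0,0,0,0.9,0],[0,0,0,0,0,0.9,0],[0,0,0,0,0,0.5,0],[0,0,0,0,0,0,0],[0,0,0,0,0,0,0]]]' 60
python3 -m crank '[[[0,0,0,0,0,0,45],[0,0,0,0,0,0,45],[0,0,0,0,0,0,45],[0,0,0,0,0,0,45],[0,0,-0.4,0,0,0,45],[0,0,-0.8,0,0,0,45],[0,0,-1,0,0,0,45],[0,0,-1,0,0,0,45]]]'
python3 -m crank '[[[0.5,-0.5,-1,0,0,0,85],[0.5,-0.5,-1,0,0,0,85],[-1,-0.5,-0.5,0,0,0,85],[-1,-0.5,0,0,0,0,85],[-1,-0.5,0,0,0,0,85],[-1,-0.5,0,0,0,0,85],[-1,-0.5,0,0,0,0,85],[0,0,0,0,0,0,85]]]'
python3 -c "
from h import *
im=capture('top');cv2.imwrite('pics/t4.png',im);cv2.imwrite('pics/t4c.png',cv2.resize(im[175:375,425:625],(600,600)));go(0,0,0)"
```

```text
time_s: 14.75
eef_pos: [420.8, -292.5, 86.6]
ee_rot: [0.001, 0.831, 0.557, 0.0]
force: [-0.8, 0.3, 0.3]
grip_width: 0.197
grip_force: 0.0
time_s: 15.55
eef_pos: [420.2, -292.4, 86.8]
ee_rot: [0.0, 0.934, 0.357, -0.0]
force: [-5.5, 0.6, 6.0]
grip_width: 0.126
grip_force: 59.7
time_s: 16.35
eef_pos: [420.5, -293.1, 86.8]
ee_rot: [0.001, 1.0, 0.019, 0.0]
force: [-5.1, -3.0, 6.5]
grip_width: 0.128
grip_force: 60.0
time_s: 17.15
eef_pos: [420.4, -292.0, 167.4]
ee_rot: [0.0, 1.0, 0.018, 0.0]
force: [1.0, 0.4, -0.1]
grip_width: 0.525
grip_force: 0.0
time_s: 17.95
eef_pos: [315.8, -207.1, 229.1]
ee_rot: [0.0, 1.0, 0.018, 0.0]
force: [0.6, -0.8, 0.0]
grip_width: 0.998
grip_force: 0.0
tool shift [-12.389  -8.774   9.143] turn z units -0.0 tilt [ 0.0012 -0.0014 -1.    ] yaw 2.01 j6 0.64
```

View pics/t4c.png

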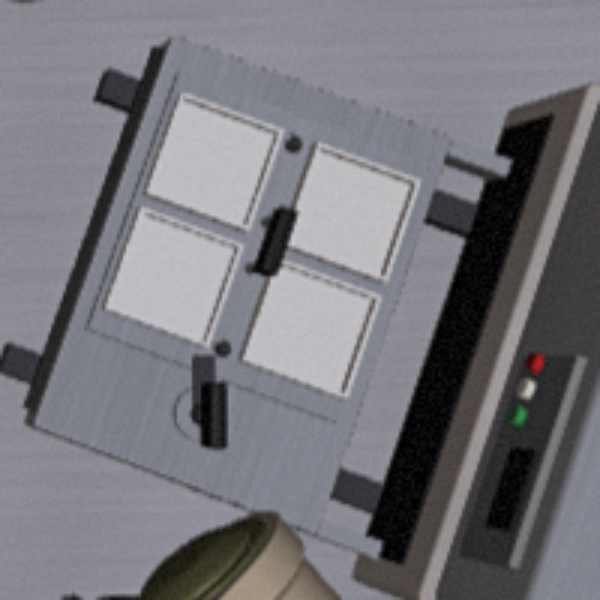

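The lock has clicked over: its tongue lies across the plate's front edge, around (203,375) in the crop. Next is the stand: pull each truckle 36 mm forward so the wheel behind it can be gripped.

```bash
python3 -m crank '[[[0,0,0,0,0,-0.82,85],[0,0,0,0,0,-0.82,85],[0,0,0,0,0,-0.82,85],[0,0,0,0,0,-0.82,85],[0,0,0,0,0,-0.84,85],[0.99,-0.5,0,0,0,0,85],[0.99,-0.5,0,0,0,0,85],[0.99,-0.5,0,0,0,0,85]]]'
python3 -m crank '[[[0.99,-0.5,0,0,0,0,85],[0.99,-0.5,0,0,0,0,85],[0.99,-0.5,0,0,0,0,85],[0.99,-0.5,0,0,0,0,85],[0.99,-0.5,0,0,0,0,85],[0.99,-0.5,0,0,0,0,85],[0.99,-0.5,0,0,0,0,85],[0.99,-0.5,0,0,0,0,85]]]'
python3 -m crank '[[[0.99,-0.5,0,0,0,0,85],[0.99,-0.5,0,0,0,0,85],[0.99,-0.5,0,0,0,0,85],[0.99,-0.5,0,0,0,0,85],[0.99,-0.5,0,0,0,0,85],[0.99,-0.5,0,0,0,0,85],[0.99,-0.5,0,0,0,0,85],[0,0,0,0,0,0,85]]]'
python3 -c "
from h import *
go(553.0,234.5,121,np.radians(34.96))"
```

```text
time_s: 18.8
eef_pos: [357.9, -134.4, 228.7]
ee_rot: [0.0, 0.954, 0.301, 0.0]
force: [0.8, 0.2, 0.0]
grip_width: 0.999
grip_force: 0.0
time_s: 19.6
eef_pos: [462.8, 62.0, 228.5]
ee_rot: [0.0, 0.954, 0.301, 0.0]
force: [0.3, -1.1, 0.6]
grip_width: 0.995
grip_force: 0.0
time_s: 20.4
eef_pos: [554.3, 234.4, 227.5]
ee_rot: [-0.0, 0.953, 0.302, 0.0]
force: [0.0, 0.5, -0.5]
grip_width: 0.997
grip_force: 0.0
tool shift [-0.041 -0.029  4.262] turn z units 0.026 tilt [-0.e+00  6.e-04 -1.e+00] yaw 35.16 j6 1.16
```

```bash
python3 -m crank '[[[-0.04,-0.03,0.9,0,0,0.026,85],[0,0,0.9,0,0,0,85],[0,0,0.9,0,0,0,85],[0,0,0.9,0,0,0,85],[0,0,0.66,0,0,0,85],[0,0,0,0,0,0,50],[0,0,0,0,0,0,50],[0,0,0,0,0,0,50]]]' 50
python3 -m crank '[[[0,0,0,0,0,0,50],[0,0,-0.2,0,0,0,50],[0,0,-0.2,0,0,0,50],[-0.3,0,0,0,0,0,50],[-0.4,0,0,0,0,0,50],[-0.4,0,0,0,0,0,50],[-0.25,0,0,0,0,0,50],[0,0,0,0,0,0,50]]]' 50
python3 -m crank '[[[0,0,0.2,0,0,0,50],[0,0,0.2,0,0,0,50],[0,0,0,0,0,0,50],[0,0,0,0,0,0,85],[0,0,0,0,0,0,85],[0,0,0,0,0,0,85],[0,0,-0.5,0,0,0,85],[0,0,-1,0,0,0,85]]]'
python3 -m crank '[[[0,0,-1,0,0,0,85],[0.35,-0.95,0,0,0,0,85],[0.35,-0.95,0,0,0,0,85],[0.35,-0.95,0,0,0,0,85],[0.35,-0.95,0,0,0,0,85],[0,0,0,0,0,0,85],[0,0,0,0,0,0,85],[0,0,0,0,0,0,85]]]'
python3 -c "
from h import *
go(500.2,311.4,121,np.radians(34.96))
im=capture('top');cv2.imwrite('pics/t5.png',im);cv2.imwrite('pics/s5.png',cv2.resize(capture('scene')[190:390,300:500],(600,600)))"
```

```text
time_s: 21.2
eef_pos: [552.3, 231.7, 122.6]
ee_rot: [0.0, 0.954, 0.299, 0.001]
force: [0.2, 0.2, -3.3]
grip_width: 0.737
grip_force: 55.2
time_s: 22.0
eef_pos: [523.7, 212.0, 132.0]
ee_rot: [0.0, 0.954, 0.299, -0.0]
force: [-0.3, 1.3, -3.4]
grip_width: 0.731
grip_force: 55.6
time_s: 22.8
eef_pos: [523.5, 212.2, 159.0]
ee_rot: [-0.0, 0.954, 0.299, -0.002]
force: [-0.2, 0.2, 0.8]
grip_width: 0.996
grip_force: 0.0
time_s: 23.6
eef_pos: [499.1, 309.6, 184.7]
ee_rot: [0.0, 0.954, 0.299, 0.0]
force: [0.1, -0.1, 0.0]
grip_width: 0.994
grip_force: 0.0
tool shift [ 0.075 -0.034  2.549] turn z units -0.025 tilt [ 5.e-04 -1.e-04 -1.e+00] yaw 34.76 j6 1.32
```

View pics/s5.png

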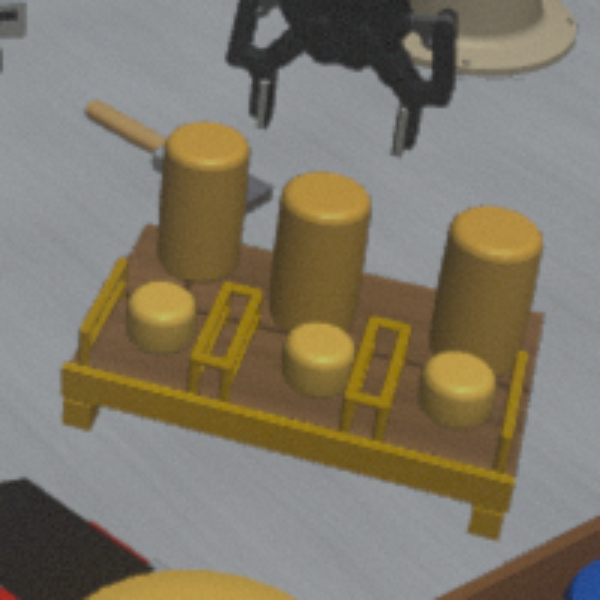

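The first truckle stands forward, upright, and its wheel is untouched. Now the other two.

```bash
python3 -m crank '[[[0.07,-0.03,0.9,0,0,-0.025,85],[0,0,0.9,0,0,0,85],[0,0,0.73,0,0,0,85],[0,0,0,0,0,0,85],[0,0,0,0,0,0,50],[0,0,0,0,0,0,50],[0,0,0,0,0,0,50],[0,0,0,0,0,0,50]]]' 50
python3 -m crank '[[[0,0,0,0,0,0,50],[0,0,-0.2,0,0,0,50],[0,0,-0.2,0,0,0,50],[-0.3,0,0,0,0,0,50],[-0.4,0,0,0,0,0,50],[-0.4,0,0,0,0,0,50],[-0.25,0,0,0,0,0,50],[0,0,0,0,0,0,50]]]' 50
python3 -m crank '[[[0,0,0.2,0,0,0,50],[0,0,0.2,0,0,0,50],[0,0,0,0,0,0,50],[0,0,0,0,0,0,85],[0,0,0,0,0,0,85],[0,0,0,0,0,0,85],[0,0,-0.5,0,0,0,85],[0,0,-1,0,0,0,85]]]'
python3 -m crank '[[[0,0,-1,0,0,0,85],[0.3,-0.91,0,0,0,0,85],[0.3,-0.91,0,0,0,0,85],[0.3,-0.91,0,0,0,0,85],[0.3,-0.91,0,0,0,0,85],[0.2,-0.91,0,0,0,0,85],[0,0,0,0,0,0,85],[0,0,0,0,0,0,85]]]'
python3 -c "
from h import *
go(434.1,404.7,121,np.radians(34.96))"
```

```text
time_s: 24.5
eef_pos: [500.4, 312.2, 122.7]
ee_rot: [0.0, 0.954, 0.301, 0.001]
force: [-0.7, -0.2, 6.3]
grip_width: 0.736
grip_force: 55.4
time_s: 25.3
eef_pos: [471.4, 292.3, 131.1]
ee_rot: [0.0, 0.954, 0.301, -0.0]
force: [-0.1, -0.6, -1.6]
grip_width: 0.731
grip_force: 55.3
time_s: 26.1
eef_pos: [471.4, 292.4, 158.1]
ee_rot: [0.0, 0.954, 0.301, -0.002]
force: [-0.6, -0.5, 1.0]
grip_width: 0.994
grip_force: 0.0
time_s: 26.9
eef_pos: [435.6, 405.8, 184.0]
ee_rot: [0.0, 0.954, 0.301, 0.0]
force: [0.0, -1.0, 0.2]
grip_width: 0.995
grip_force: 0.0
tool shift [-0.076 -0.     2.521] turn z units 0.01 tilt [ 5.e-04 -1.e-04 -1.e+00] yaw 35.04 j6 1.51
```

```bash
python3 -m crank '[[[-0.076,0,0.9,0,0,0.01,85],[0,0,0.9,0,0,0,85],[0,0,0.7,0,0,0,85],[0,0,0,0,0,0,85],[0,0,0,0,0,0,50],[0,0,0,0,0,0,50],[0,0,0,0,0,0,50],[0,0,0,0,0,0,50]]]' 50
python3 -m crank '[[[0,0,0,0,0,0,50],[0,0,-0.2,0,0,0,50],[0,0,-0.2,0,0,0,50],[-0.3,0,0,0,0,0,50],[-0.4,0,0,0,0,0,50],[-0.4,0,0,0,0,0,50],[-0.25,0,0,0,0,0,50],[0,0,0,0,0,0,50]]]' 50
python3 -m crank '[[[0,0,0.2,0,0,0,50],[0,0,0.2,0,0,0,50],[0,0,0,0,0,0,50],[0,0,0,0,0,0,85],[0,0,0,0,0,0,85],[0,0,0,0,0,0,85],[0,0,-0.5,0,0,0,85],[0,0,-1,0,0,0,85]]]'
python3 -m crank '[[[0,0,-1,0,0,-0.6,60],[0,0,-1,0,0,-0.95,60],[0,0,0,0,0,-0.97,60],[0,0,0,0,0,-0.97,60],[0,0,0,0,0,-0.97,60],[0,0,0,0,0,-0.97,60],[0,0,0,0,0,-0.97,60],[0,0,0,0,0,-0.97,60]]]'
python3 -m crank '[[[0,0,0,0,0,-0.97,60],[0,0,0,0,0,-0.97,60],[0,0,0,0,0,-0.97,60],[0,0,0,0,0,-0.97,60],[0,0,0,0,0,0,60],[0,0,0,0,0,0,60],[0,0,0,0,0,0,60],[0,0,0,0,0,0,60]]]'
python3 -c "
from h import *
go(488.1,437.5,60,np.radians(124.96))
im=capture('scene');cv2.imwrite('pics/s6.png',im)
m=yellow(im);n,l,s,c=cv2.connectedComponentsWithStats(m[200:400,280:520])
for i in range(1,n):
    if s[i][4]>50: print(s[i],c[i])
o=np.array([504.8,323.1]);u=np.array([.8196,.573]);v=np.array([-.573,.8196])
for p in [(488.1,437.5),(547.3,353),(604.6,269.7)]: print(proj('scene',[*p,81]))
cv2.imwrite('pics/s6c.png',cv2.resize(im[190:390,300:500],(600,600)))
"
```

```text
time_s: 27.7
eef_pos: [434.7, 405.1, 122.9]
ee_rot: [-0.0, 0.954, 0.3, 0.002]
force: [-0.8, -0.1, 6.8]
grip_width: 0.736
grip_force: 54.9
time_s: 28.5
eef_pos: [405.6, 385.1, 131.1]
ee_rot: [0.0, 0.954, 0.3, -0.0]
force: [-0.2, -0.8, -3.1]
grip_width: 0.736
grip_force: 55.3
time_s: 29.3
eef_pos: [405.7, 385.0, 158.1]
ee_rot: [0.0, 0.954, 0.3, -0.002]
force: [0.8, 0.1, -0.4]
grip_width: 0.993
grip_force: 0.0
time_s: 30.1
eef_pos: [406.4, 385.6, 209.4]
ee_rot: [0.0, 0.681, 0.733, 0.0]
force: [0.4, 0.8, 0.7]
grip_width: 0.698
grip_force: 0.0
time_s: 30.9
eef_pos: [406.3, 385.5, 208.7]
ee_rot: [0.0, 0.463, 0.886, 0.0]
force: [0.4, -0.6, 0.7]
grip_width: 0.701
grip_force: 0.0
tool shift [-0.161  3.873  5.947] turn z units -0.016 tilt [ 1.e-04  1.e-04 -1.e+00] yaw 124.83 j6 -0.06
[50 24 25 15 93] [62.25806452 31.13978495]
[ 76  31  27  16 317] [89.05362776 37.96845426]
[119  40  27  16 337] [132.44510386  47.25519288]
[174  51  28  17 362] [188.02209945  58.63812155]
[ 64  84  21  15 244] [74.00409836 90.80327869]
[117  98  21  15 256] [126.8828125 104.8203125]
[163 107  22  17 280] [173.38571429 114.86428571]
[ 41 111  75  21 154] [ 77.67532468 120.66233766]
[  38  180   94   20 1318] [ 83.78300455 191.34673748]
[452.47280013 312.09977352]
[401.31287144 299.82304049]
[353.92005676 288.1824455 ]
```

View pics/s6c.png

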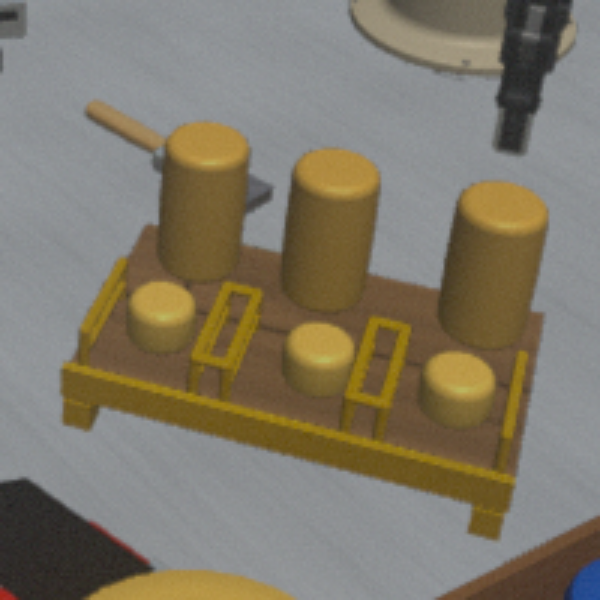

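Run:
```python
from h import *
o=np.array([504.8,323.1]);u=np.array([.8196,.573]);v=np.array([-.573,.8196])
def comps(im):
    n,l,s,c=cv2.connectedComponentsWithStats(yellow(im)[275:340,330:480]);return [c[i]+[330,275] for i in range(1,n) if 150<s[i][4]<400]
for f in("scene0","s6"):
    for c in comps(cv2.imread(f"pics/{f}.png")):
        p=ray("scene",*c,81)[:2];print(f,c.round(1),p.round(1),"stand",((p-o)@u).round(1),((p-o)@v).round(1))
```

```text
scene0 [354.  290.8] [609.9 276.7] stand 59.5 -98.2
scene0 [402.1 302.3] [551.2 359.8] stand 59.1 3.5
scene0 [453.4 314.8] [492.6 444.3] stand 59.5 106.3
s6 [354.  290.8] [609.9 276.7] stand 59.6 -98.2
s6 [406.9 304.8] [548.6 371. ] stand 63.4 14.1
s6 [453.4 314.9] [492.8 444.3] stand 59.6 106.2
```

The middle wheel was knocked about 11 mm aside, so it's now near (544.7, 364.2). The others are where they were. I'll pick the left wheel first.

```bash
python3 -m crank '[[[-0.04,0.97,0,0,0,0,62],[-0.04,0.97,0,0,0,0,62],[-0.04,0.97,0,0,0,0,62],[-0.04,0.96,0,0,0,0,62],[0,0,0.9,0,0,0,62],[0,0,0.9,0,0,0,62],[0,0,0.9,0,0,0,62],[0,0,0.9,0,0,0,62]]]'
python3 -m crank '[[[0,0,0.9,0,0,0,62],[0,0,0.9,0,0,0,62],[0,0,0.55,0,0,0,62],[0,0,0,0,0,0,62],[0,0,0,0,0,0,40],[0,0,0,0,0,0,40],[0,0,0,0,0,0,40],[0,0,0,0,0,0,40]]]' 40
python3 -m crank '[[[0,0,0,0,0,0,40],[0,0,-0.5,0,0,0,40],[0,0,-1,0,0,0,40],[0,0,-1,0,0,0,40],[0,0,-1,0,0,0,40],[0,0,-1,0,0,0,40],[0,0,-1,0,0,0,40],[0,0,-1,0,0,0,40]]]' 40
python3 - <<'E'
from h import *
s=np.array([533.1,-338.5]);a=np.radians(-22.34);X=np.array([np.cos(a),np.sin(a)]);Y=np.array([-X[1],X[0]])
for t in[(-42,49),(42,-49),(42,49),(-42,-49)]: print(t,(s+X*t[0]+Y*t[1]).round(1))
go(*(s-42*X+49*Y),190)
im=cv2.imread("pics/t4.png");h=cv2.cvtColor(im,cv2.COLOR_BGR2HSV)
w=cv2.inRange(h,(0,0,175),(180,60,255));w[:190]=0;w[320:]=0;w[:,:450]=0;w[:,570:]=0
n,l,st,c=cv2.connectedComponentsWithStats(w)
for i in range(1,n):
    if st[i][4]>300: print(c[i],ray("top",*c[i],71)[:2].round(1))
E
```

```text
time_s: 31.75
eef_pos: [487.9, 437.6, 117.6]
ee_rot: [-0.0, 0.463, 0.886, -0.0]
force: [-0.1, 0.8, -0.8]
grip_width: 0.728
grip_force: 0.0
time_s: 32.55
eef_pos: [488.4, 437.9, 60.9]
ee_rot: [0.0, 0.462, 0.887, 0.001]
force: [0.3, 1.1, 4.7]
grip_width: 0.57
grip_force: 41.8
time_s: 33.35
eef_pos: [487.4, 437.4, 223.7]
ee_rot: [-0.0, 0.462, 0.887, -0.0]
force: [-0.3, -0.4, -0.7]
grip_width: 0.567
grip_force: 41.8
(-42, 49) [ 512.9 -277.2]
(42, -49) [ 553.3 -399.8]
(42, 49) [ 590.6 -309.1]
(-42, -49) [ 475.6 -367.9]
tool shift [-24.017 -15.53    1.362] turn z units -0.0 tilt [-7.e-04 -5.e-04 -1.e+00] yaw 124.93 j6 -0.06
[495.13824057 229.16157989] [ 591.4 -308.2]
[540.40114613 245.87679083] [ 554.4 -398.5]
[480.97739602 267.28481013] [ 514.  -274.8]
[526.86146789 284.65321101] [ 476.1 -365.9]
```

```bash
python3 -m crank '[[[-1,-0.65,0,0,0,0,40],[-1,-0.65,0,0,0,0,40],[-1,-0.65,0,0,0,0,40],[-1,-0.65,0,0,0,0,40],[-1,-0.65,0,0,0,0,40],[-1,-0.65,0,0,0,0,40],[-1,-0.65,0,0,0,0,40],[-1,-0.65,0,0,0,0,40]]]'
python3 -m crank '[[[-1,-0.65,0,0,0,0,40],[-1,-0.65,0,0,0,0,40],[-1,-0.65,0,0,0,0,40],[-1,-0.65,0,0,0,0,40],[-1,-0.65,0,0,0,0,40],[-1,-0.65,0,0,0,0,40],[-1,-0.65,0,0,0,0,40],[-1,-0.65,0,0,0,0,40]]]'
python3 -m crank '[[[-1,-0.65,0,0,0,0,40],[-1,-0.65,0,0,0,0,40],[-1,-0.65,0,0,0,0,40],[-1,-0.65,0,0,0,0,40],[-1,-0.65,0,0,0,0,40],[-1,-0.65,0,0,0,0,40],[-1,-0.65,0,0,0,0,40],[-1,-0.6,0,0,0,0,40]]]'
python3 -m crank '[[[0,0,0.7,0,0,0,40],[0,0,0.7,0,0,0,40],[0,0,0.7,0,0,0,40],[0,0,0.6,0,0,0,40],[0,0,0,0,0,0,40],[0,0,0,0,0,0,40],[0,0,0,0,0,0,40],[0,0,0,0,0,0,40]]]'
python3 -c "
from h import *
go(512.9,-276.8,87,np.radians(124.96))"
```

```text
time_s: 34.15
eef_pos: [495.3, 197.9, 222.7]
ee_rot: [-0.0, 0.462, 0.887, -0.0]
force: [0.0, -0.7, -0.8]
grip_width: 0.568
grip_force: 41.8
time_s: 34.95
eef_pos: [503.2, -40.3, 222.7]
ee_rot: [-0.0, 0.462, 0.887, -0.0]
force: [1.0, 0.9, -0.7]
grip_width: 0.571
grip_force: 41.8
time_s: 35.75
eef_pos: [512.2, -277.9, 222.7]
ee_rot: [-0.0, 0.462, 0.887, 0.0]
force: [0.5, 0.3, -1.5]
grip_width: 0.564
grip_force: 41.8
time_s: 36.55
eef_pos: [512.9, -277.1, 155.7]
ee_rot: [0.001, 0.462, 0.887, -0.0]
force: [0.3, 0.3, -1.3]
grip_width: 0.572
grip_force: 41.8
tool shift [0.012 0.006 2.75 ] turn z units -0.004 tilt [ 1.1e-03 -9.0e-04 -1.0e+00] yaw 124.92 j6 -1.31
```

```bash
python3 -m crank '[[[0,0,0.7,0,0,0,40],[0,0,0.7,0,0,0,40],[0,0,0.7,0,0,0,40],[0,0,0.4,0,0,0,40],[0,0,0.23,0,0,0,40],[0,0,0,0,0,0,40],[0,0,0,0,0,0,57],[0,0,0,0,0,0,57]]]'
python3 -m crank '[[[0,0,0,0,0,0,57],[0,0,-0.2,0,0,0,57],[0,0,-0.6,0,0,0,57],[0,0,-1,0,0,0,57],[0,0,-1,0,0,0,57],[0,0,-1,0,0,0,57],[0,0,-1,0,0,0,57],[0,0,-0.6,0,0,0,60]]]'
python3 -m crank '[[[0.96,0.75,0,0,0,0,62],[0.96,0.75,0,0,0,0,62],[0.96,0.75,0,0,0,0,62],[0.96,0.75,0,0,0,0,62],[0.96,0.75,0,0,0,0,62],[0.96,0.75,0,0,0,0,62],[0.96,0.75,0,0,0,0,62],[0.96,0.75,0,0,0,0,62]]]'
python3 -m crank '[[[0.96,0.75,0,0,0,0,62],[0.96,0.75,0,0,0,0,62],[0.96,0.75,0,0,0,0,62],[0.96,0.75,0,0,0,0,62],[0,0,0,0,0,0,62],[0,0,0,0,0,0,62],[0,0,0,0,0,0,62],[0,0,0,0,0,0,62]]]'
python3 - <<'E'
from h import *
im=capture('top');cv2.imwrite('pics/t7.png',im)
a=cv2.resize(im[175:325,90:290],(400,300),interpolation=cv2.INTER_CUBIC);b=cv2.resize(im[185:335,430:630],(400,300),interpolation=cv2.INTER_CUBIC)
sc=capture('scene');cv2.imwrite('pics/s7.png',sc)
c=cv2.resize(sc[235:385,300:500],(400,300));d=cv2.resize(sc[110:260,150:350],(400,300))
cv2.imwrite('pics/q7.png',np.vstack([np.hstack([a,b]),np.hstack([c,d])]))
go(544.7,364.2,60,np.radians(124.96))
E
```

```text
time_s: 37.35
eef_pos: [512.9, -277.1, 87.1]
ee_rot: [0.001, 0.462, 0.887, -0.0]
force: [0.1, 0.2, -0.5]
grip_width: 0.67
grip_force: 0.0
time_s: 38.15
eef_pos: [513.0, -277.2, 224.1]
ee_rot: [0.001, 0.462, 0.887, -0.0]
force: [0.8, -0.1, -0.1]
grip_width: 0.697
grip_force: 0.0
time_s: 38.95
eef_pos: [525.7, -32.4, 222.1]
ee_rot: [0.0, 0.462, 0.887, 0.0]
force: [0.6, -0.7, -0.2]
grip_width: 0.725
grip_force: 0.0
time_s: 39.75
eef_pos: [532.3, 87.1, 221.7]
ee_rot: [0.0, 0.463, 0.886, -0.0]
force: [-0.1, -0.1, -0.0]
grip_width: 0.724
grip_force: 0.0
tool shift [8.807 6.737 6.463] turn z units -0.013 tilt [-0.e+00 -1.e-04 -1.e+00] yaw 124.85 j6 -0.66
```

View pics/q7.png

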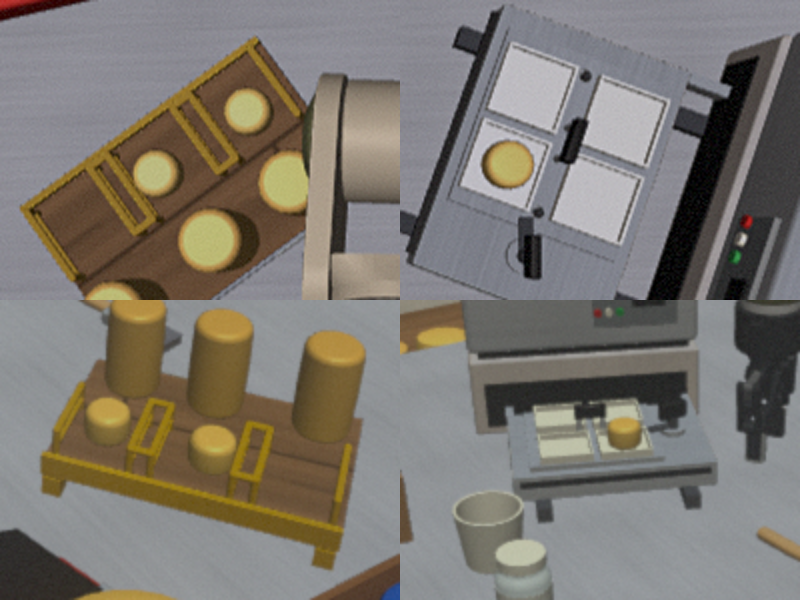

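The wheel lies centred in its tray, lock and plate are unchanged. The middle wheel's top is at about px (168,261.5), so (544,364) holds.

```bash
python3 -m crank '[[[0.98,0.745,0,0,0,0,62],[0.98,0.745,0,0,0,0,62],[0.98,0.745,0,0,0,0,62],[0.98,0.745,0,0,0,0,62],[0.98,0.745,0,0,0,0,62],[0.98,0.745,0,0,0,0,62],[0.98,0.745,0,0,0,0,62],[0.98,0.745,0,0,0,0,62]]]'
python3 -m crank '[[[0.98,0.745,0,0,0,0,62],[0,0,0.9,0,0,0,62],[0,0,0.9,0,0,0,62],[0,0,0.9,0,0,0,62],[0,0,0.9,0,0,0,62],[0,0,0.9,0,0,0,62],[0,0,0,0,0,0,62],[0,0,0,0,0,0,62]]]'
python3 -c "
from h import *
go(544.2,364.0,60,np.radians(124.96))"
```

```text
time_s: 40.65
eef_pos: [542.4, 334.8, 221.5]
ee_rot: [0.0, 0.463, 0.887, -0.0]
force: [0.3, -1.1, 0.9]
grip_width: 0.729
grip_force: 0.0
time_s: 41.45
eef_pos: [543.8, 364.6, 109.7]
ee_rot: [0.0, 0.463, 0.887, 0.0]
force: [0.8, -0.6, 0.5]
grip_width: 0.726
grip_force: 0.0
tool shift [-0.027 -0.002  1.986] turn z units -0.008 tilt [ 2.e-04  1.e-04 -1.e+00] yaw 124.9 j6 -0.2
```

```bash
python3 -m crank '[[[-0.03,0,0.9,0,0,0,62],[0,0,0.9,0,0,0,62],[0,0,0.18,0,0,0,62],[0,0,0,0,0,0,40],[0,0,0,0,0,0,40],[0,0,0,0,0,0,40],[0,0,0,0,0,0,40],[0,0,0,0,0,0,40]]]' 40
python3 -m crank '[[[0,0,0,0,0,0,40],[0,0,-0.5,0,0,0,40],[0,0,-1,0,0,0,40],[0,0,-1,0,0,0,40],[0,0,-1,0,0,0,40],[0,0,-1,0,0,0,40],[0,0,-1,0,0,0,40],[0,0,-1,0,0,0,40]]]' 40
python3 -m crank '[[[-0.96,-0.58,0,0,0,0,40],[-0.96,-0.58,0,0,0,0,40],[-0.96,-0.58,0,0,0,0,40],[-0.96,-0.58,0,0,0,0,40],[-0.96,-0.58,0,0,0,0,40],[-0.96,-0.58,0,0,0,0,40],[-0.96,-0.58,0,0,0,0,40],[-0.96,-0.58,0,0,0,0,40]]]'
python3 -m crank '[[[-0.96,-0.58,0,0,0,0,40],[-0.96,-0.58,0,0,0,0,40],[-0.96,-0.58,0,0,0,0,40],[-0.96,-0.58,0,0,0,0,40],[-0.96,-0.58,0,0,0,0,40],[-0.96,-0.58,0,0,0,0,40],[-0.96,-0.58,0,0,0,0,40],[-0.96,-0.58,0,0,0,0,40]]]'
python3 -m crank '[[[-0.96,-0.58,0,0,0,0,40],[-0.96,-0.58,0,0,0,0,40],[-0.96,-0.58,0,0,0,0,40],[-0.96,-0.58,0,0,0,0,40],[-0.96,-0.58,0,0,0,0,40],[-0.96,-0.58,0,0,0,0,40],[-0.96,-0.58,0,0,0,0,40],[-0.96,-0.58,0,0,0,0,40]]]'
python3 -m crank '[[[0,0,0,0,0,0.9,40],[0,0,0,0,0,0.9,40],[0,0,0,0,0,0.9,40],[0,0,0,0,0,0.9,40],[0,0,0,0,0,0.9,40],[0,0,0,0,0,0.9,40],[0,0,0,0,0,0.9,40],[0,0,0,0,0,0.86,40]]]'
python3 -c "
from h import *
go(590.6,-308.7,87,np.radians(67.66))"
```

```text
time_s: 42.25
eef_pos: [544.4, 364.3, 60.7]
ee_rot: [0.001, 0.462, 0.887, 0.001]
force: [-0.1, -0.4, 6.5]
grip_width: 0.564
grip_force: 42.0
time_s: 43.05
eef_pos: [543.6, 364.2, 223.8]
ee_rot: [-0.0, 0.462, 0.887, 0.0]
force: [-0.4, -0.0, -1.6]
grip_width: 0.569
grip_force: 41.7
time_s: 43.85
eef_pos: [558.5, 139.3, 222.7]
ee_rot: [0.0, 0.462, 0.887, 0.0]
force: [-0.1, 0.3, -0.4]
grip_width: 0.573
grip_force: 41.7
time_s: 44.65
eef_pos: [573.3, -84.5, 222.8]
ee_rot: [0.0, 0.462, 0.887, 0.0]
force: [0.5, 0.0, -0.6]
grip_width: 0.57
grip_force: 41.7
time_s: 45.45
eef_pos: [588.2, -308.2, 222.7]
ee_rot: [0.0, 0.462, 0.887, 0.0]
force: [-0.1, 0.4, -1.0]
grip_width: 0.566
grip_force: 41.7
time_s: 46.25
eef_pos: [588.2, -307.1, 222.7]
ee_rot: [-0.0, 0.832, 0.555, 0.0]
force: [0.7, -1.2, -0.7]
grip_width: 0.568
grip_force: 41.7
tool shift [-0.023  0.113  5.427] turn z units -0.038 tilt [ 1.e-04  2.e-04 -1.e+00] yaw 67.36 j6 -0.26
```

```bash
python3 -m crank '[[[-0.02,0.11,0.9,0,0,0,40],[0,0,0.9,0,0,0,40],[0,0,0.9,0,0,0,40],[0,0,0.9,0,0,0,40],[0,0,0.9,0,0,0,40],[0,0,0.6,0,0,0,40],[0,0,0.32,0,0,0,40],[0,0,0,0,0,0,40]]]'
python3 -m crank '[[[0,0,0,0,0,0,40],[0,0,0,0,0,0,57],[0,0,0,0,0,0,57],[0,0,0,0,0,0,57],[0,0,-0.2,0,0,0,57],[0,0,-0.6,0,0,0,57],[0,0,-1,0,0,0,57],[0,0,-1,0,0,0,57]]]'
python3 -m crank '[[[0,0,-1,0,0,-0.9,60],[0,0,-1,0,0,-0.9,60],[0,0,-0.6,0,0,-0.9,60],[0,0,0,0,0,-0.9,60],[0,0,0,0,0,-0.9,60],[0,0,0,0,0,-0.9,60],[0,0,0,0,0,-0.9,60],[0,0,0,0,0,-0.87,62]]]'
python3 -m crank '[[[0.98,0.72,0,0,0,0,62],[0.98,0.72,0,0,0,0,62],[0.98,0.72,0,0,0,0,62],[0.98,0.72,0,0,0,0,62],[0.98,0.72,0,0,0,0,62],[0.98,0.72,0,0,0,0,62],[0,0,0,0,0,0,62],[0,0,0,0,0,0,62]]]'
python3 - <<'E'
from h import *
im=capture('top');cv2.imwrite('pics/t8.png',im)
sc=capture('scene');cv2.imwrite('pics/s8.png',sc)
m=yellow(im);m[:185]=0;m[335:]=0;m[:,:90]=0
n,l,s,c=cv2.connectedComponentsWithStats(m)
for i in range(1,n):
    if s[i][4]>150: print(s[i],c[i].round(1),(ray("top",*c[i],107 if c[i][0]>400 else 81)[:2]).round(1))
n,l,s,c=cv2.connectedComponentsWithStats(yellow(sc)[275:340,330:480]);print([c[i]+[330,275] for i in range(1,n) if 150<s[i][4]<400])
go(604.6,269.7,60,np.radians(124.96))
E
```

```text
time_s: 47.05
eef_pos: [590.8, -308.9, 87.0]
ee_rot: [0.0, 0.831, 0.557, 0.0]
force: [-0.2, -0.4, -0.4]
grip_width: 0.568
grip_force: 43.2
time_s: 47.85
eef_pos: [590.7, -308.9, 158.7]
ee_rot: [0.0, 0.831, 0.557, 0.0]
force: [0.8, -0.2, 1.0]
grip_width: 0.669
grip_force: 0.0
time_s: 48.65
eef_pos: [590.7, -308.9, 223.1]
ee_rot: [0.001, 0.459, 0.888, -0.0]
force: [0.3, -0.1, 0.1]
grip_width: 0.722
grip_force: 0.0
time_s: 49.45
eef_pos: [595.0, -126.3, 222.8]
ee_rot: [0.001, 0.461, 0.887, -0.0]
force: [-0.7, -0.3, -0.0]
grip_width: 0.723
grip_force: 0.0
[142 194  77  56 212] [181.9 220.2] [627.7 334.4]
[490 216  20  22 308] [499.8 227. ] [ 591.8 -307.2]
[202 220  22  21 167] [212.7 229.8] [606.  271.3]
[219 251  30  30 681] [233.8 265.2] [532.1 228.9]
[476 256  21  22 344] [486.  266.9] [ 513.  -275.3]
[179 280  30  30 689] [193.6 294.7] [474.7 311.3]
[131 317  29  18 432] [145.  326.7] [413.2 410. ]
[array([353.98804781, 290.92031873]), array([379.92056075, 326.37383178])]
tool shift [12.797  9.418  6.478] turn z units -0.0 tilt [ 7.e-04 -5.e-04 -1.e+00] yaw 124.96 j6 -1.01
```

Two wheels are in their trays, and the third is where it was.

```bash
python3 -m crank '[[[0.98,0.725,0,0,0,0,62],[0.98,0.725,0,0,0,0,62],[0.98,0.725,0,0,0,0,62],[0.98,0.725,0,0,0,0,62],[0.98,0.725,0,0,0,0,62],[0.98,0.725,0,0,0,0,62],[0.98,0.725,0,0,0,0,62],[0.98,0.725,0,0,0,0,62]]]'
python3 -m crank '[[[0.98,0.725,0,0,0,0,62],[0.98,0.725,0,0,0,0,62],[0.98,0.725,0,0,0,0,62],[0.98,0.725,0,0,0,0,62],[0.98,0.725,0,0,0,0,62],[0,0,0.9,0,0,0,62],[0,0,0.9,0,0,0,62],[0,0,0.9,0,0,0,62]]]'
python3 -m crank '[[[0,0,0.9,0,0,0,62],[0,0,0.9,0,0,0,62],[0,0,0,0,0,0,62],[0,0,0,0,0,0,62],[0,0,0,0,0,0,62],[0,0,0,0,0,0,62],[0,0,0,0,0,0,62],[0,0,0,0,0,0,62]]]'
python3 -c "
from h import *
go(604.6,269.7,60,np.radians(124.96))"
```

```text
time_s: 50.35
eef_pos: [601.5, 117.3, 221.8]
ee_rot: [0.0, 0.462, 0.887, -0.0]
force: [-0.6, -0.6, 1.4]
grip_width: 0.727
grip_force: 0.0
time_s: 51.15
eef_pos: [605.7, 268.8, 153.2]
ee_rot: [0.0, 0.462, 0.887, -0.0]
force: [0.5, 0.0, -0.4]
grip_width: 0.725
grip_force: 0.0
time_s: 51.95
eef_pos: [605.2, 269.6, 109.5]
ee_rot: [0.0, 0.462, 0.887, 0.0]
force: [-0.5, -0.8, -0.1]
grip_width: 0.725
grip_force: 0.0
tool shift [ 0.017 -0.021  1.981] turn z units 0.006 tilt [ 7.e-04  1.e-04 -1.e+00] yaw 125.01 j6 -0.37
```

```bash
python3 -m crank '[[[0.02,-0.02,0.9,0,0,0,62],[0,0,0.9,0,0,0,62],[0,0,0.18,0,0,0,62],[0,0,0,0,0,0,40],[0,0,0,0,0,0,40],[0,0,0,0,0,0,40],[0,0,0,0,0,0,40],[0,0,0,0,0,0,40]]]' 40
python3 -m crank '[[[0,0,0,0,0,0,40],[0,0,-0.5,0,0,0,40],[0,0,-1,0,0,0,40],[0,0,-1,0,0,0,40],[0,0,-1,0,0,0,40],[0,0,-1,0,0,0,40],[0,0,-1,0,0,0,40],[0,0,-1,0,0,0,40]]]' 40
python3 -m crank '[[[-0.94,-0.99,0,0,0,0,40],[-0.94,-0.99,0,0,0,0,40],[-0.94,-0.99,0,0,0,0,40],[-0.94,-0.99,0,0,0,0,40],[-0.94,-0.99,0,0,0,0,40],[-0.94,-0.99,0,0,0,0,40],[-0.94,-0.99,0,0,0,0,40],[-0.94,-0.99,0,0,0,0,40]]]'
python3 -m crank '[[[-0.94,-0.99,0,0,0,0,40],[-0.94,-0.99,0,0,0,0,40],[-0.94,-0.99,0,0,0,0,40],[-0.94,-0.99,0,0,0,0,40],[-0.94,-0.99,0,0,0,0,40],[-0.94,-0.99,0,0,0,0,40],[-0.94,-0.99,0,0,0,0,40],[-0.94,-0.99,0,0,0,0,40]]]'
python3 -m crank '[[[-0.94,-0.99,0,0,0,0,40],[-0.94,-0.99,0,0,0,0,40],[-0.94,-0.99,0,0,0,0,40],[0,0,0,0,0,0.9,40],[0,0,0,0,0,0.9,40],[0,0,0,0,0,0.9,40],[0,0,0,0,0,0.9,40],[0,0,0,0,0,0.9,40]]]'
python3 -m crank '[[[0,0,0,0,0,0.9,40],[0,0,0,0,0,0.9,40],[0,0,0,0,0,0.86,40],[0,0,0,0,0,0,40],[0,0,0,0,0,0,40],[0,0,0,0,0,0,40],[0,0,0,0,0,0,40],[0,0,0,0,0,0,40]]]'
python3 -c "
from h import *
go(475.6,-367.3,87,np.radians(67.66))"
```

```text
time_s: 52.75
eef_pos: [604.7, 269.8, 60.2]
ee_rot: [0.0, 0.462, 0.887, 0.0]
force: [1.2, 1.4, 1.7]
grip_width: 0.569
grip_force: 41.3
time_s: 53.55
eef_pos: [604.0, 269.5, 223.8]
ee_rot: [-0.0, 0.462, 0.887, -0.0]
force: [-0.3, 0.1, -1.5]
grip_width: 0.571
grip_force: 42.1
time_s: 54.35
eef_pos: [549.3, 0.8, 222.8]
ee_rot: [0.0, 0.462, 0.887, -0.0]
force: [0.4, -0.0, 0.5]
grip_width: 0.57
grip_force: 42.1
time_s: 55.15
eef_pos: [495.0, -266.7, 222.8]
ee_rot: [0.0, 0.462, 0.887, -0.0]
force: [1.6, 0.6, -2.0]
grip_width: 0.567
grip_force: 42.1
time_s: 55.95
eef_pos: [475.0, -365.6, 222.7]
ee_rot: [-0.0, 0.715, 0.699, -0.0]
force: [0.3, -0.1, -1.3]
grip_width: 0.571
grip_force: 42.0
time_s: 56.75
eef_pos: [475.3, -365.8, 222.1]
ee_rot: [-0.0, 0.83, 0.558, -0.0]
force: [-0.0, -0.2, -0.9]
grip_width: 0.567
grip_force: 42.0
tool shift [-0.052  0.035  5.402] turn z units 0.014 tilt [-1.e-04  0.e+00 -1.e+00] yaw 67.77 j6 -0.46
```

```bash
python3 -m crank '[[[-0.05,0.03,0.9,0,0,0,40],[0,0,0.9,0,0,0,40],[0,0,0.9,0,0,0,40],[0,0,0.9,0,0,0,40],[0,0,0.9,0,0,0,40],[0,0,0.6,0,0,0,40],[0,0,0.3,0,0,0,40],[0,0,0,0,0,0,40]]]'
python3 -m crank '[[[0,0,0,0,0,0,40],[0,0,0,0,0,0,57],[0,0,0,0,0,0,57],[0,0,0,0,0,0,57],[0,0,-0.2,0,0,0,57],[0,0,-0.6,0,0,0,57],[0,0,-1,0,0,0,57],[0,0,-1,0,0,0,57]]]'
python3 -m crank '[[[0,0,-1,0,0,0.82,60],[0,0,-1,0,0,0.82,60],[0,0,-0.6,0,0,0.82,60],[0,0,0,0,0,0.82,85],[0,0,0,0,0,0.82,85],[0.83,-0.99,0,0,0,0,85],[0.83,-0.99,0,0,0,0,85],[0.83,-0.99,0,0,0,0,85]]]'
python3 -m crank '[[[0.83,-0.99,0,0,0,0,85],[0.83,-0.99,0,0,0,0,85],[0.83,-0.99,0,0,0,0,85],[0.83,-0.99,0,0,0,0,85],[0.83,-0.99,0,0,0,0,85],[0.83,-0.99,0,0,0,0,85],[0,0,0,0,0,0,85],[0,0,0,0,0,0,85]]]'
python3 - <<'E'
from h import *
im=capture('top');cv2.imwrite('pics/t9.png',im);sc=capture('scene')
a=cv2.resize(im[175:355,90:290],(400,300),interpolation=cv2.INTER_CUBIC);b=cv2.resize(im[185:335,430:630],(400,300),interpolation=cv2.INTER_CUBIC)
c=cv2.resize(sc[235:385,300:500],(400,300));d=cv2.resize(sc[110:260,150:350],(400,300))
cv2.imwrite('pics/q9.png',np.vstack([np.hstack([a,b]),np.hstack([c,d])]))
m=yellow(im);m[:185]=0;m[360:]=0;m[:,:90]=0
n,l,s,k=cv2.connectedComponentsWithStats(m)
for i in range(1,n):
    if s[i][4]>150: print(s[i],k[i].round(1),(ray("top",*k[i],107 if k[i][0]>400 else 155)[:2]).round(1))
go(523.5,212.2,121,np.radians(34.96))
E
```

```text
time_s: 57.55
eef_pos: [475.6, -367.2, 86.8]
ee_rot: [-0.0, 0.83, 0.557, -0.0]
force: [-1.0, -0.3, -1.3]
grip_width: 0.568
grip_force: 42.1
time_s: 58.35
eef_pos: [475.5, -367.1, 158.2]
ee_rot: [-0.0, 0.83, 0.557, -0.0]
force: [-0.1, 0.3, 0.1]
grip_width: 0.667
grip_force: 0.0
time_s: 59.15
eef_pos: [484.0, -269.6, 222.4]
ee_rot: [0.0, 0.954, 0.3, 0.0]
force: [0.1, 0.3, -0.1]
grip_width: 0.992
grip_force: 0.0
time_s: 59.95
eef_pos: [501.2, -77.6, 222.5]
ee_rot: [0.0, 0.954, 0.301, 0.0]
force: [0.1, -0.0, 0.7]
grip_width: 0.992
grip_force: 0.0
[487 216  23  22 385] [498.1 226.1] [ 593.5 -303.8]
[220 251  29  30 677] [233.8 265.2] [527.8 217.8]
[474 256  23  22 389] [484.7 266.6] [ 513.6 -272.8]
[521 272  23  23 400] [532.  283.1] [ 478.5 -364. ]
[179 280  30  30 686] [193.7 294.7] [473.8 294.9]
[131 317  29  30 688] [145.  331.5] [407.2 387.6]
tool shift [ 7.383 -9.032  4.045] turn z units -0.011 tilt [ 2.e-04 -3.e-04 -1.e+00] yaw 34.87 j6 0.58
```

View pics/q9.png

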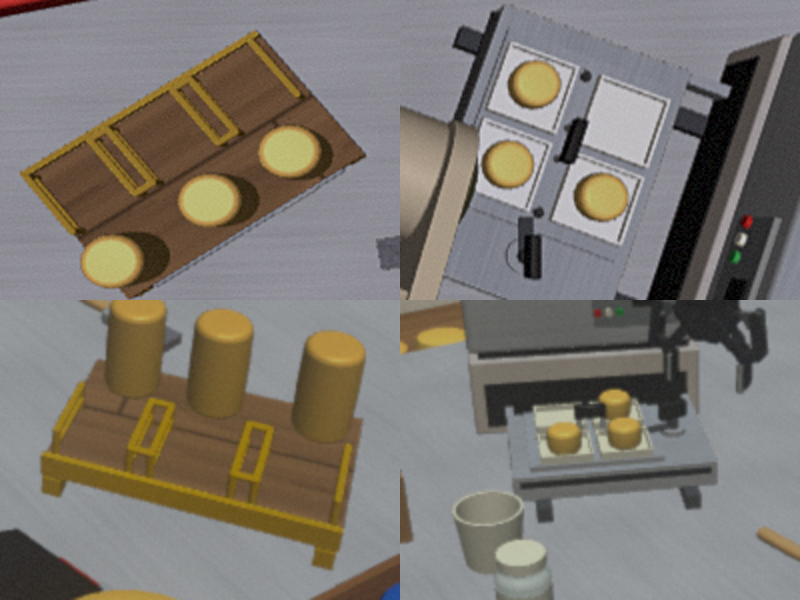

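All three wheels are flat in their own trays, and the truckles stand forward. Next I'll measure the lane centres from the guides.

Run:
```python
from h import *
im=cv2.imread("pics/t9.png");h=cv2.cvtColor(im,cv2.COLOR_BGR2HSV)
o=np.array([504.8,323.1]);u=np.array([.8196,.573]);v=np.array([-.573,.8196])
m=cv2.inRange(h,(15,120,90),(30,255,200))
# sample guides: for stand x rows, scan stand y at z=80, list colour runs
for x in(25,40,55,70,85):
    ys=np.arange(-150,150,.5);hit=[]
    for y in ys:
        p=o+x*u+y*v;a=proj("top",[*p,80]);hit.append(cv2.getRectSubPix(im,(1,1),(float(a[0]),float(a[1])))[0,0].astype(int))
    k=np.array([c[1]*1.0-c[0]*1.0 for c in hit])  # yellow: g>>b
    on=k>45;e=np.flatnonzero(np.diff(np.r_[0,on.astype(int),0]));print(x,[((ys[e[i]]+ys[e[i+1]-1])/2).round(1) for i in range(0,len(e),2)])
```

```text
25 [np.float64(-140.8), np.float64(-63.5), np.float64(-41.8), np.float64(39.8), np.float64(61.0), np.float64(138.0)]
40 [np.float64(-140.8), np.float64(-63.2), np.float64(-41.5), np.float64(39.5), np.float64(61.2), np.float64(138.0)]
55 [np.float64(-140.2), np.float64(-63.2), np.float64(-41.8), np.float64(39.5), np.float64(61.0), np.float64(138.0)]
70 [np.float64(-140.8), np.float64(-63.2), np.float64(-41.5), np.float64(39.5), np.float64(61.2), np.float64(137.8)]Traceback (most recent call last):
  File "<stdin>", line 9, in <module>
  File "h.py", line 8, in proj
    m=camera_model(cam);T=np.array(m["world_from_camera"])
ValueError: time passes only in moves, steps and waits
```

```bash
python3 -m crank '[[[0.74,-0.903,0,0,0,0,85],[0.74,-0.903,0,0,0,0,85],[0.74,-0.903,0,0,0,0,85],[0.74,-0.903,0,0,0,0,85],[0.74,-0.903,0,0,0,0,85],[0.74,-0.903,0,0,0,0,85],[0.74,-0.903,0,0,0,0,85],[0.74,-0.903,0,0,0,0,85]]]'
python3 -m crank '[[[0.74,-0.903,0,0,0,0,85],[0.72,-0.903,0,0,0,0,85],[0,0,0.8,0,0,0,85],[0,0,0.8,0,0,0,85],[0,0,0.8,0,0,0,85],[0,0,0.8,0,0,0,85],[0,0,0.8,0,0,0,85],[0,0,0,0,0,0,85]]]'
python3 -c "
from h import *
go(524,212.6,121,np.radians(34.96))"
python3 -m crank '[[[0,0,0,0,0,0,85],[0,0,0,0,0,0,50],[0,0,0,0,0,0,50],[0,0,0,0,0,0,50],[0,0,0,0,0,0,50],[0,0,0,0,0,0,50],[0,0,-0.2,0,0,0,50],[0,0,-0.2,0,0,0,50]]]' 50
python3 -c "
from h import *
go(611.7,269.7,131,np.radians(34.96))"
```

```text
time_s: 60.85
eef_pos: [519.6, 155.2, 222.1]
ee_rot: [0.0, 0.954, 0.299, -0.0]
force: [0.8, 0.7, 0.5]
grip_width: 0.998
grip_force: 0.0
time_s: 61.65
eef_pos: [522.5, 211.8, 119.7]
ee_rot: [-0.0, 0.954, 0.299, -0.002]
force: [0.2, 0.7, -0.2]
grip_width: 0.99
grip_force: 0.0
tool shift [ 0.07   0.007 -0.054] turn z units -0.016 tilt [-0.0048 -0.001  -1.    ] yaw 34.83 j6 1.14
time_s: 62.45
eef_pos: [522.9, 213.0, 132.2]
ee_rot: [-0.0, 0.954, 0.3, -0.0]
force: [-0.2, -0.8, -4.3]
grip_width: 0.734
grip_force: 55.4
tool shift [4.21  0.172 0.046] turn z units -0.005 tilt [-8.e-04 -2.e-04 -1.e+00] yaw 34.92 j6 1.14
```

```bash
python3 -m crank '[[[0.3,0.17,0,0,0,0,50],[0.5,0,0,0,0,0,50],[0.5,0,0,0,0,0,50],[0.6,0,0,0,0,0,50],[0.6,0,0,0,0,0,50],[0.6,0,0,0,0,0,50],[0.6,0,0,0,0,0,50],[0.5,0,0,0,0,0,50]]]' 50
python3 - <<'E'
from h import *
im=capture('top');sc=capture('scene');s=sense();print(s['force'])
a=cv2.resize(im[185:335,90:290],(400,300),interpolation=cv2.INTER_CUBIC)
c=cv2.resize(sc[235:385,300:500],(400,300))
cv2.imwrite('pics/q10.png',np.hstack([a,c]));go(611.7,269.7,122,np.radians(34.96))
E
```

```text
time_s: 63.25
eef_pos: [612.6, 270.0, 131.4]
ee_rot: [0.0, 0.954, 0.3, -0.0]
force: [-0.0, -0.2, -3.4]
grip_width: 0.733
grip_force: 55.5
[-0.37714794  0.25398021 -3.91410987]
tool shift [-0.038 -0.006  0.367] turn z units -0.002 tilt [-2.e-04  0.e+00 -1.e+00] yaw 34.94 j6 1.2
```

View pics/q10.png

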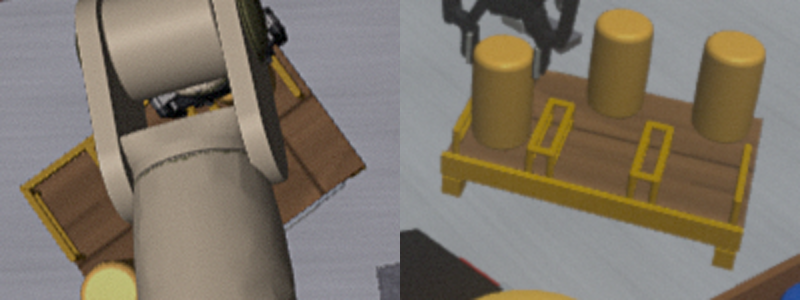

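No contact, and the truckle sits between the guides. Lower it, then the next one.

```bash
python3 -m crank '[[[-0.03,0,0.2,0,0,0,50],[0,0,0.18,0,0,0,50],[0,0,0,0,0,0,50],[0,0,0,0,0,0,85],[0,0,0,0,0,0,85],[0,0,0,0,0,0,85],[0,0,-0.5,0,0,0,85],[0,0,-1,0,0,0,85]]]'
python3 -m crank '[[[0,0,-1,0,0,0,85],[-0.82,-0.79,0,0,0,0,85],[-0.82,-0.79,0,0,0,0,85],[-0.82,-0.79,0,0,0,0,85],[-0.82,-0.79,0,0,0,0,85],[-0.82,-0.79,0,0,0,0,85],[0,0,0,0,0,0,85],[0,0,0,0,0,0,85]]]'
python3 -c "
from h import *
go(471.4,292.4,121,np.radians(34.96))"
```

```text
time_s: 64.15
eef_pos: [610.4, 269.0, 159.4]
ee_rot: [-0.0, 0.954, 0.3, -0.002]
force: [0.2, 0.2, 0.4]
grip_width: 0.998
grip_force: 0.0
time_s: 64.95
eef_pos: [470.9, 291.7, 186.2]
ee_rot: [0.0, 0.954, 0.3, 0.001]
force: [1.3, -0.8, 0.7]
grip_width: 0.995
grip_force: 0.0
tool shift [ 0.029 -0.012  2.608] turn z units -0.001 tilt [ 1.8e-03  5.0e-04 -1.0e+00] yaw 34.95 j6 1.3
```

```bash
python3 -m crank '[[[0.03,0,0.9,0,0,0,85],[0,0,0.9,0,0,0,85],[0,0,0.78,0,0,0,85],[0,0,0,0,0,0,85],[0,0,0,0,0,0,50],[0,0,0,0,0,0,50],[0,0,0,0,0,0,50],[0,0,0,0,0,0,50]]]' 50
python3 -m crank '[[[0,0,-0.2,0,0,0,50],[0,-0.16,-0.2,0,0,0,50],[0.3,0,0,0,0,0,50],[0.5,0,0,0,0,0,50],[0.6,0,0,0,0,0,50],[0.6,0,0,0,0,0,50],[0.6,0,0,0,0,0,50],[0.6,0,0,0,0,0,50]]]' 50
python3 -m crank '[[[0.5,0,0,0,0,0,50],[0.38,0,0,0,0,0,50],[0,0,0,0,0,0,50],[0,0,0,0,0,0,50],[0,0,0,0,0,0,50],[0,0,0,0,0,0,50],[0,0,0,0,0,0,50],[0,0,0,0,0,0,50]]]' 50
python3 -c "
from h import *
go(552.7,354.1,122.5,np.radians(34.96))"
```

```text
time_s: 65.75
eef_pos: [472.1, 292.2, 122.1]
ee_rot: [0.0, 0.954, 0.3, 0.002]
force: [-0.8, 0.4, 6.3]
grip_width: 0.734
grip_force: 55.2
time_s: 66.55
eef_pos: [535.1, 341.7, 130.1]
ee_rot: [0.0, 0.954, 0.3, -0.0]
force: [0.0, 0.1, -4.2]
grip_width: 0.733
grip_force: 55.4
time_s: 67.35
eef_pos: [552.4, 353.6, 130.7]
ee_rot: [-0.0, 0.954, 0.3, 0.0]
force: [-0.1, 0.2, -3.4]
grip_width: 0.734
grip_force: 55.4
tool shift [ 0.021 -0.011  0.327] turn z units -0.005 tilt [ 1.e-04  0.e+00 -1.e+00] yaw 34.92 j6 1.35
```

```bash
python3 -m crank '[[[0.02,-0.01,0.2,0,0,0,50],[0,0,0.16,0,0,0,50],[0,0,0,0,0,0,50],[0,0,0,0,0,0,85],[0,0,0,0,0,0,85],[0,0,0,0,0,0,85],[0,0,-0.5,0,0,0,85],[0,0,-1,0,0,0,85]]]'
python3 -m crank '[[[0,0,-1,0,0,0,85],[-0.82,-0.877,0,0,0,0,85],[-0.82,-0.877,0,0,0,0,85],[-0.82,-0.877,0,0,0,0,85],[-0.82,-0.877,0,0,0,0,85],[-0.82,-0.877,0,0,0,0,85],[0,0,0,0,0,0,85],[0,0,0,0,0,0,85]]]'
python3 -c "
from h import *
go(405.7,385,121.5,np.radians(34.96))"
```

```text
time_s: 68.15
eef_pos: [552.1, 353.8, 158.5]
ee_rot: [0.0, 0.954, 0.3, -0.002]
force: [0.5, 0.7, 0.1]
grip_width: 0.991
grip_force: 0.0
time_s: 68.95
eef_pos: [406.3, 385.6, 185.1]
ee_rot: [-0.0, 0.954, 0.3, 0.001]
force: [0.1, -0.2, 0.3]
grip_width: 0.996
grip_force: 0.0
tool shift [-0.037  0.004  2.544] turn z units -0.0 tilt [ 1.6e-03  7.0e-04 -1.0e+00] yaw 34.96 j6 1.51
```

```bash
python3 -m crank '[[[-0.03,0,0.9,0,0,0,85],[0,0,0.9,0,0,0,85],[0,0,0.73,0,0,0,85],[0,0,0,0,0,0,85],[0,0,0,0,0,0,50],[0,0,0,0,0,0,50],[0,0,0,0,0,0,50],[0,0,0,0,0,0,50]]]' 50
python3 -m crank '[[[0,0,-0.2,0,0,0,50],[0,0.28,-0.2,0,0,0,50],[0.3,0,0,0,0,0,50],[0.5,0,0,0,0,0,50],[0.6,0,0,0,0,0,50],[0.6,0,0,0,0,0,50],[0.6,0,0,0,0,0,50],[0.6,0,0,0,0,0,50]]]' 50
python3 -m crank '[[[0.5,0,0,0,0,0,50],[0.4,0,0,0,0,0,50],[0,0,0,0,0,0,50],[0,0,0,0,0,0,50],[0,0,0,0,0,0,50],[0,0,0,0,0,0,50],[0,0,0,0,0,0,50],[0,0,0,0,0,0,50]]]' 50
python3 -c "
from h import *
go(493.9,438.2,122.5,np.radians(34.96))"
```

```text
time_s: 69.75
eef_pos: [406.2, 385.3, 122.4]
ee_rot: [-0.0, 0.954, 0.3, 0.002]
force: [0.1, 0.3, 6.4]
grip_width: 0.738
grip_force: 54.8
time_s: 70.55
eef_pos: [475.8, 425.2, 130.4]
ee_rot: [0.0, 0.954, 0.3, -0.0]
force: [1.0, 1.0, -3.2]
grip_width: 0.735
grip_force: 55.4
time_s: 71.35
eef_pos: [493.3, 437.8, 130.9]
ee_rot: [-0.0, 0.954, 0.3, 0.0]
force: [-0.0, -0.3, -2.6]
grip_width: 0.736
grip_force: 55.4
tool shift [0.029 0.001 0.337] turn z units -0.005 tilt [ 0.e+00  1.e-04 -1.e+00] yaw 34.92 j6 1.51
```

Lower, release, rise, retreat toward the robot and check everything.

```bash
python3 -m crank '[[[0.02,0,0.2,0,0,0,50],[0,0,0.16,0,0,0,50],[0,0,0,0,0,0,50],[0,0,0,0,0,0,85],[0,0,0,0,0,0,85],[0,0,0,0,0,0,85],[0,0,-0.5,0,0,0,85],[0,0,-1,0,0,0,85]]]'
python3 -m crank '[[[0,0,-1,0,0,0,85],[0,0,-1,0,0,0,85],[-1,-0.7,-0.5,0,0,0,85],[-1,-0.7,0,0,0,0,85],[-1,-0.7,0,0,0,0,85],[-1,-0.7,0,0,0,0,85],[-1,-0.7,0,0,0,0,85],[-1,-0.7,0,0,0,0,85]]]'
python3 -m crank '[[[-1,-0.5,0,0,0,0,85],[-1,-0.5,0,0,0,0,85],[-1,-0.3,0,0,0,0,85],[-1,0,0,0,0,0,85],[0,0,0,0,0,0,85],[0,0,0,0,0,0,85],[0,0,0,0,0,0,85],[0,0,0,0,0,0,85]]]'
python3 - <<'E'
from h import *
im=capture('top');sc=capture('scene')
a=cv2.resize(im[175:325,90:290],(400,300),interpolation=cv2.INTER_CUBIC);b=cv2.resize(im[185:335,430:630],(400,300),interpolation=cv2.INTER_CUBIC)
c=cv2.resize(sc[235:385,300:500],(400,300));d=cv2.resize(sc[110:260,150:350],(400,300))
cv2.imwrite('pics/q11.png',np.vstack([np.hstack([a,b]),np.hstack([c,d])]))
E
```

```text
time_s: 72.15
eef_pos: [493.2, 437.7, 158.7]
ee_rot: [0.0, 0.954, 0.3, -0.002]
force: [0.8, -0.4, -0.6]
grip_width: 0.998
grip_force: 0.0
time_s: 72.95
eef_pos: [309.6, 438.3, 222.8]
ee_rot: [-0.0, 0.954, 0.3, 0.001]
force: [0.1, 1.6, 1.1]
grip_width: 0.995
grip_force: 0.0
time_s: 73.75
eef_pos: [210.8, 408.0, 221.8]
ee_rot: [-0.0, 0.954, 0.3, 0.0]
force: [-0.5, 0.2, 1.0]
grip_width: 0.994
grip_force: 0.0
```

View pics/q11.png

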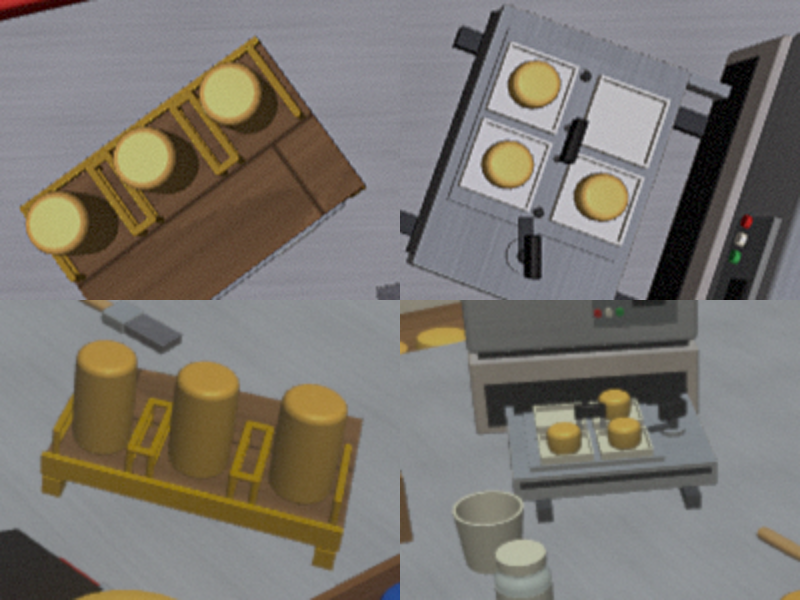

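Truckles, wheels and plate all look right. Before handing in I'll check the lock's angle in numbers.

Run:
```python
from h import *
cv2.imwrite('pics/t12.png',capture('top'))
for f in("top0","t12"):
    im=cv2.imread(f"pics/{f}.png");r=im[290:335,470:525].max(2)
    big=cv2.resize(r,None,fx=8,fy=8,interpolation=cv2.INTER_CUBIC)
    m=(big<50).astype(np.uint8);n,l,s,c=cv2.connectedComponentsWithStats(m);i=1+s[1:,4].argmax()
    p=np.argwhere(l==i)[:,::-1].astype(np.float32)
    mr=cv2.minAreaRect(p);b=cv2.boxPoints(mr)/8+[470,290]
    e=max([(b[1]-b[0]),(b[2]-b[1])],key=np.linalg.norm);c=b.mean(0)
    A=ray("top",*(c-e/2),109)[:2];B=ray("top",*(c+e/2),109)[:2];d=A-B
    _,v=cv2.PCACompute(p,None)[:2]
    q=ray("top",*(c+v[0]*5),109)[:2]-ray("top",*(c-v[0]*5),109)[:2]
    print(f,mr[1],np.degrees(np.arctan2(d[1],d[0])),np.linalg.norm(d),"pca",np.degrees(np.arctan2(q[1],q[0])))
```

```text
top0 (201.55990600585938, 57.598533630371094) 67.83244565524109 48.73314531550136 pca -110.3777362104913
t12 (179.1984100341797, 90.48030853271484) -2.947147540987878 43.608330703176854 pca 179.13070804580414
```

```bash
python3 -c "
from rig import *
print(finish_job())"
```

```text
the job is handed in; nothing more can be done
None
```

I handed the job in at about 74 s, with no verdict returned: the plate is seated flush and locked (about 1.24 rad measured from the camera), each of the three wheels lies flat in its own tray, and all three truckles stand upright in the back-row lanes.

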